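Set, lock and secure the bench pressure regulators

TASK

Put every pressure regulator on the bench at its working setting: turn the knob until its pointer is on the black triangle of the dial, then slide the lock fully home so that its fork holds the knob, and then secure the lock by turning its captive screw clockwise to the stop with the flat-blade screwdriver. Finish with the screwdriver back upright in its stand, and leave the dishes, bottles, timer and tape where they are; if something gets shifted meanwhile, carry on from where it is.

Things in the scene. Friction and masses are not known exactly. Their poses are not given: they have to be found in the camera images.
- reg_1: bench pressure regulator, loose but 2.8 kg, on rubber feet; two or all three are there, any at any place. Grey block 134 x 60 x 39 mm, long side along own x; origin under its middle, on the table; z up, +x away from the robot. All three alike; lengths in mm in this frame: tilted gauge at -x end to x -103, z 60; brass nozzles stand out 28 at +x end and at +y side (x -45), both z 18
- reg_1_knob (a joint): knob angle, rad, 0 to 4.6, clockwise from above; axis at block x -34, y 0. At 2.4 its pointer is on the mark (black triangle on the white dial, towards block +x); at v it points 2.4 - v counterclockwise of block +x. Disc 40 across, top z 44; on it a flat-sided bar 12 thick, 38 long (half to each side), z 43 to 63, pointed end with a white line. Takes 0.035 N m, stays
- reg_1_lock (a joint): slide lock travel, m: 0 back, 0.030 home; moves to block -x, takes about 5 N, stays. Plate top z 52; thumb tab (pinch, or push from behind) 10 thick along x, 22 wide, top z 74, centre x 57 - travel. Fork prongs, gap 15.5, z 45 to 53, pass beside the bar's pointed half if the pointer is within 0.1 rad of the mark, else strike it. Guide bars y 19 to 28 each side, top z 55
- reg_1_screw (a joint): quarter-turn screw, rad, clockwise from above: near 0 loose (slot across the slide), stop at 1.57, tight (slot along the slide). Takes 0.05 N m, stays
- reg_1_slot (a point): centre of the top of the captive screw's head, in the lock plate at block x 36 - travel, z 59 mm. Steel head 20 mm across, 7 mm tall, with a straight slot right across it along this point's own y, 4.5 mm wide (bevelled to 8 mm at the top), 5.8 mm deep
- reg_2: another pressure regulator, the same as reg_1 in every measure, two or all three being there; origin under the block's middle, axes as reg_1
- reg_2_knob (a joint): as joint reg_1_knob, for reg_2: same zero, directions and measures
- reg_2_lock (a joint): as joint reg_1_lock, for reg_2: same zero, directions and measures
- reg_2_screw (a joint): as joint reg_1_screw, for reg_2: same zero, directions and measures
- reg_2_slot (a point): as point reg_1_slot, for reg_2
- reg_3: another pressure regulator, the same as reg_1 in every measure, two or all three being there; origin under the block's middle, axes as reg_1
- reg_3_knob (a joint): as joint reg_1_knob, for reg_3: same zero, directions and measures
- reg_3_lock (a joint): as joint reg_1_lock, for reg_3: same zero, directions and measures
- reg_3_screw (a joint): as joint reg_1_screw, for reg_3: same zero, directions and measures
- reg_3_slot (a point): as point reg_1_slot, for reg_3
- driver: flat-blade screwdriver standing blade down in its stand, 110 mm tall, 90 g. Origin at the blade's tip, z along the tool to the handle. Blade 13 mm wide along own x, 1.8 mm thick at the tip, 3 mm at z 9; round shaft 8 mm; black collar 35 mm across, z 50 to 57; grey handle z 57 to 110, 22 mm square with cut corners, flats facing own x and y. Grip about z 80
- driver_stand: the driver's stand, loose, 0.7 kg: round dark foot 72 mm across, 10 mm thick, on it an upright tube 33 mm across, 24 mm inside, mouth at z 60 mm. The driver hangs in it by its collar, blade in the tube, tip 10 mm above the table. Origin under the foot's centre. (Keep clear of the fixed glass flask near it: 0.2 m across, 0.32 m tall, its axis at about x 0.565, y -0.035)
- bottle: clear bottle with a blue cap, 59 mm across, 108 mm tall, a bystander; origin under its centre
- small_bottle: small clear bottle with a red cap, 36 mm across, 64 mm tall, a bystander; origin under its centre
- dish: round shallow dish 60 mm across, 16 mm tall, nearest the robot, a bystander; origin under its centre
- lidded_dish: the other round shallow dish, 60 mm across, 16 mm tall, behind the regulators, a bystander; origin under its centre
- lab_timer: white timer 58 x 58 x 19 mm, a bystander; origin under its centre
- tape: roll of tape, 50 mm across, 19 mm tall, a bystander; origin under its centre
Not all that is in view belongs to the job. There is more than one size of the driver; the one meant has the size given above.

How it is judged (in metres and radians):
At the end, for the whole second after the job is handed in: on every regulator present the knob stands within 0.15 rad of the mark, the lock is at least 27 of 30 mm home and the screw is turned at least 1.35 of 1.57 rad; the driver stands in its stand's tube, blade down, upright within 0.12 rad, at rest, and the stand upright (value of joint reg_1_knob between 2.25 and 2.55 rad and value of joint each of reg_1_lock, reg_2_lock, reg_3_lock above 0.027 m and value of joint each of reg_1_screw, reg_2_screw, reg_3_screw above 1.35 rad and value of joint reg_2_knob between 2.25 and 2.55 rad and value of joint reg_3_knob between 2.25 and 2.55 rad and horizontal distance between driver and driver_stand below 0.012 m and z of driver in the frame of driver_stand below 0.016 m and angle between driver's own z axis and vertical below 0.12 rad and angle between driver_stand's own z axis and vertical below 0.1 rad and linear speed of driver below 0.02 m/s); the robot touches nothing.
It fails at once if a screw is turned tight before its lock is home ((value of joint reg_1_screw above 0.7 rad and value of joint reg_1_lock below 0.02 m) or (value of joint reg_2_screw above 0.7 rad and value of joint reg_2_lock below 0.02 m) or (value of joint reg_3_screw above 0.7 rad and value of joint reg_3_lock below 0.02 m)).
It fails at once if a screw is turned with something other than the driver's blade ((velocity of joint reg_1_screw above 0.15 rad/s and distance between driver and reg_1_slot above 0.03 m) or (velocity of joint reg_2_screw above 0.15 rad/s and distance between driver and reg_2_slot above 0.03 m) or (velocity of joint reg_3_screw above 0.15 rad/s and distance between driver and reg_3_slot above 0.03 m)).
It fails at once if a dish, bottle, the timer or the tape is pushed aside by more than 3 cm or knocked over (distance of any of bottle, small_bottle, dish, lidded_dish, lab_timer, tape from where it was at the start of the episode above 0.03 m or angle between any of bottle, small_bottle, dish, lidded_dish, lab_timer, tape's own z axis and vertical above 0.6 rad).
Of reg_1, reg_2, reg_3 only 2 to 3 are there at a start; the rules pass over those that are not, and their reading is None.
At some moment in a run one of driver_stand may be knocked a few centimetres aside while the robot is not near it.
Once in a run the grip may slacken for a moment while it holds something.
It also fails if it takes over 210 s, if anything falls off the work surface, if the arm or the gripper's body presses on something with over 40 N, if the wrist force passes 120 N, or if a joint passes its speed limit or range.

ROBOT

A 6-joint arm with a two-finger parallel gripper is mounted at the origin on the work surface; the furniture and walls round the work are solid. World frame = base frame: x ahead of the robot, y to its left, z up, the work surface at z = 0. Lengths are in mm, angles in rad, forces in N, time in s.
With the tool pointing down it reaches from about 275 to 1000 mm from the base axis. Payload 8.4 kg.
Tool frame: the origin (TCP) lies between the finger pads; the fingertips stand r.nose_length ahead of it and the grasp point (between the pads) lies 8 mm behind it (r.nose_length is the distance from the TCP to the fingertips, in mm); y points along the fingers, x is the direction in which the jaws open and shut, and the axes are right-handed (so a half turn about y gives the same grasp; the last joint's range is limited). The gripper opens to 85 mm and grips with 20 to 120 N. Pads are 22 mm wide; open, the fingers measure 114 mm over their backs; the gripper's body (76 mm by 85 mm) begins 54 mm behind the grasp point. The pads swing forward as they close: fully open they stand 13 mm farther back than shut.
Start: joints at [-1.118, 0.353, 1.633, -0, 1.155, -0.002], TCP at [274.551, -561.471, 242.281] pointing down, gripper open.
Joint ranges: [-2.63, 2.63], [-0.92, 2.1], [0.06, 2.66], [-1.3, 4.44], [0, 2.69], [-3.02, 3.02]. Speed limits (rad/s): [2.22, 2.22, 2.79, 3.14, 3.14, 3.14].

INTERFACE

Orientations are given as [roll, pitch, yaw] about the fixed x, y, z axes, in that order (R = Rz(yaw) Ry(pitch) Rx(roll)).
In Python, from rig import r, cams, order gives the robot as it stands. The module is installed in compiled form; this text tells all that it offers.
- The arm moves only by the shell command python3 -m crank 'ROWS' [FORCE]. ROWS is JSON, a list of rows, each a list of 7 numbers: the turn, a rotation vector about the tool's x, y, z in degrees, then the shift along the tool's x, y, z in cm, then the opening, from -1 (shut) to 1 (fully open). A call has exactly 10 rows; each row shifts and turns the pose as measured when the row begins, along the tool's axes as they then stand; what a row does not reach is not made up. A row lasts 1/12 s, in which the tool goes at most 41.7 mm and 7.16 degrees, less where a joint would pass 70% of its speed; a pose out of reach is approached as far as the arm can. A call with a gripper value outside its range is refused whole. The fingers move at their own pace and stop on an object; FORCE is the grip in N (left out, the last holds). Time passes only in rows, so rows that do not move let the fingers close, or fill a call up. It gives the time, the measured TCP pose, the force and the opening at its end, in the units of the state.
- r.sense(): the state, without advancing time (a new reading comes with each control period).
- cams.grab_frame(name): name is "side" or "top" or "wrist"; returns the picture (384x512x3 uint8, blue, green, red); there is no depth.
- cams.camera_info(name): a dict with "intrinsics" (3x3 intrinsics, pixels), "view" (4x4, takes a point from world to camera coordinates); the wrist camera has in their place "hand_eye" (4x4, takes a point from camera to tool coordinates, whose origin is the TCP and whose axes are the tool frame's). Camera axes: x right, y up, looking along -z (the intrinsics and any distortion apply to the point x, -y, -z); pixel columns grow to the right and rows downward; lengths in mm; the calibration is good to about 2 mm. The wrist camera is an equidistant fisheye: a pixel r from the principal point sees the ray r / f radians off the axis. A picture is of the moment at which its call begins: read the wrist's pose just before it. camera_info takes no time and is no camera call.
- order.sign_off(): hands the job in, once; it reports no verdict.
The state is a dict: "clock": time; "qpos": joint angles; "qvel": joint speeds; "joint_efforts": joint torques, N m; "eef_pos": TCP position; "tcp_rot": TCP orientation; "contact_force": force on the tool from outside, world axes, zero at the start; "wrist_torque": the same for the moment, N m; "opening": opening from 0.0 (shut) to 1.0 (fully open).
Only numpy, scipy, OpenCV 4.12 (cv2) and the standard library are available. Lean on these libraries where they do the work, as an engineer would, in place of code of your own. Each camera call takes 0.05 s, during which the arm holds its last target.

## Working session

There is one attempt and no reset: what is moved stays moved. The work goes in short steps, Python scripts to look and compute and a shell command to move; the robot and the scene stay as the last step left them, time stands still between calls to the robot, and variables do not carry over. Pictures are saved under pics/ and viewed, and the job is handed in when it is done.

```bash
mkdir -p pics; ls; python3 - <<'E'
from rig import r,cams,order
import cv2
print(r.sense()); print(r.nose_length)
for n in ["side","top","wrist"]:
    print(n,cams.camera_info(n))
    cv2.imwrite(f"pics/{n}0.png",cams.grab_frame(n))
E
```

```text
pics
{'clock': 0.0, 'qpos': array([-1.11838984e+00,  3.53637421e-01,  1.63414551e+00,  1.71373165e-05,
        1.15522834e+00, -2.40470624e-03]), 'qvel': array([-0.00147959,  0.00014118,  0.00049181,  0.00085319, -0.0010508 ,
        0.00130675]), 'joint_efforts': array([ 1.62661243e-03, -6.05239391e+01, -3.42075098e+01,  4.11773053e-04,
        9.22685053e-03, -4.30575665e-05]), 'eef_pos': array([ 274.35172906, -561.03553538,  241.56351769]), 'tcp_rot': array([-1.57077725e+00,  1.41857507e-03, -1.11599205e+00]), 'contact_force': array([ 0.04758079, -0.36467972, -0.0576689 ]), 'wrist_torque': array([ 0.01412822, -0.00125599,  0.00070408]), 'opening': 0.9991022728483235}
11.0
side {'intrinsics': array([[413.03279312,   0.        , 253.44324013],
       [  0.        , 413.03279312, 188.9337642 ],
       [  0.        ,   0.        ,   1.        ]]), 'view': array([[-9.20104657e-01,  3.91561997e-01, -9.30714727e-03,
         4.35280280e+02],
       [-3.00669362e-01, -6.90894785e-01,  6.57466600e-01,
         1.52665354e+02],
       [ 2.51008676e-01,  6.07736455e-01,  7.53426205e-01,
    
[... 462 characters left out ...]
      [-1.04250731e-01,  7.82186647e-04,  9.94550739e-01,
        -1.15523747e+03],
       [ 0.00000000e+00,  0.00000000e+00,  0.00000000e+00,
         1.00000000e+00]])}
wrist {'intrinsics': array([[297.31863964,   0.        , 253.38930063],
       [  0.        , 297.31863964, 188.77735548],
       [  0.        ,   0.        ,   1.        ]]), 'hand_eye': array([[ 9.99999619e-01, -3.94474429e-04,  7.78377078e-04,
        -8.06960542e-01],
       [ 8.57654559e-04,  2.79759452e-01, -9.60069744e-01,
        -1.32274764e+02],
       [ 1.60964620e-04,  9.60070046e-01,  2.79759684e-01,
         7.15100761e+01],
       [ 0.00000000e+00,  0.00000000e+00,  0.00000000e+00,
         1.00000000e+00]])}
```

View images.

View pics/side0.png

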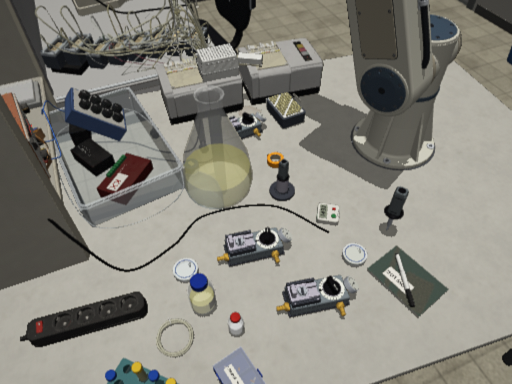

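View pics/top0.png

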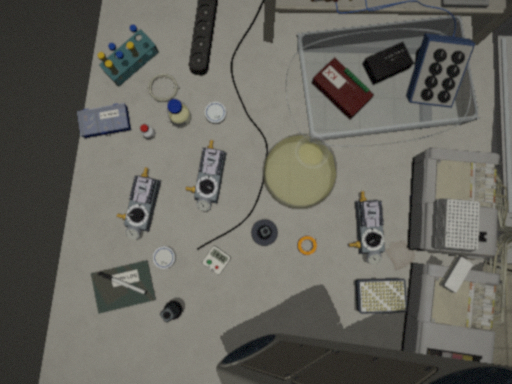

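View pics/wrist0.png

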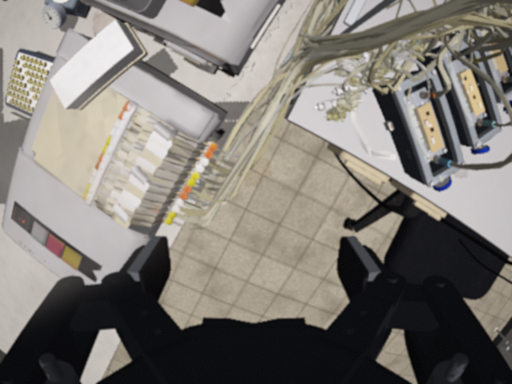

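```bash
cat > h.py <<'E'
import numpy as np, cv2
from rig import r,cams,order
from scipy.spatial.transform import Rotation as Ro
def ray(n,u,v,T=None):
    c=cams.camera_info(n); K=np.array(c["intrinsics"])
    a=np.array([(u-K[0,2])/K[0,0],(v-K[1,2])/K[1,1]])
    if n=="wrist":
        th=np.hypot(*a); s=np.sin(th)/th if th>1e-9 else 1.
        d=np.array([a[0]*s,-a[1]*s,-np.cos(th)])
        H=np.array(c["hand_eye"]); p,Rm=T
        return Rm@H[:3,3]+p, Rm@(H[:3,:3]@d)
    V=np.array(c["view"]); Rm=V[:3,:3]; d=np.array([a[0],-a[1],-1.])
    return -Rm.T@V[:3,3], Rm.T@d
def onz(n,u,v,z,T=None):
    o,d=ray(n,u,v,T); return o+d*(z-o[2])/d[2]
def proj(n,P,T=None):
    c=cams.camera_info(n);K=np.array(c["intrinsics"]);P=np.asarray(P,float)
    if n=="wrist":
        H=np.array(c["hand_eye"]);p,Rm=T
        q=H[:3,:3].T@(Rm.T@(P-p)-H[:3,3])
        th=np.arctan2(np.hypot(q[0],q[1]),-q[2]);f=np.array([q[0],-q[1]])/max(np.hypot(q[0],q[1]),1e-9)*th
    else:
        V=np.array(c["view"]);q=V[:3,:3]@P+V[:3,3]; f=np.array([q[0],-q[1]])/-q[2]
    return K[0,0]*f[0]+K[0,2],K[1,1]*f[1]+K[1,2]
def cross2(r1,r2):
    (o1,d1),(o2,d2)=r1,r2; A=np.stack([d1,-d2],1)
    t=np.linalg.lstsq(A,o2-o1,rcond=None)[0]; a=o1+d1*t[0];b=o2+d2*t[1]
    return (a+b)/2,np.linalg.norm(a-b)
def pose():
    s=r.sense(); return np.array(s["eef_pos"]),Ro.from_euler("xyz",s["tcp_rot"]).as_matrix()
def shot(n,name=None):
    T=pose(); im=cams.grab_frame(n)
    if name: cv2.imwrite("pics/"+name,im)
    return im,T
def crop(im,u0,u1,v0,v1,k,name):
    cv2.imwrite("pics/"+name,cv2.resize(im[v0:v1,u0:u1],None,fx=k,fy=k,interpolation=cv2.INTER_CUBIC))
def down(yaw): return Ro.from_euler("xyz",[-np.pi/2,0,yaw]).as_matrix()
def go(p,yaw=None):
    "shift/turn in tool axes from here to TCP p (mm), tool down with yaw"
    q,Rm=pose(); d=Rm.T@(np.asarray(p,float)-q)/10
    Rt=Rm if yaw is None else down(yaw)
    w=Ro.from_matrix(Rm.T@Rt).as_rotvec(degrees=True)
    print("shift cm (now axes)",d.round(2),"turn deg",w.round(1),"|  shift in target axes",(Rt.T@(np.asarray(p,float)-q)/10).round(2))
def st():
    s=r.sense();print("t %.2f"%s["clock"],"p",np.round(s["eef_pos"],1),"rpy",np.round(s["tcp_rot"],3),"F",np.round(s["contact_force"],1),"M",np.round(s["wrist_torque"],2),"op %.3f"%s["opening"],"q",np.round(s["qpos"],2))
E
python3 - <<'E'
from h import *
t=cv2.imread("pics/top0.png");s=cv2.imread("pics/side0.png")
a=[cv2.resize(t[v:v+90,u:u+100],None,fx=4,fy=4,interpolation=cv2.INTER_CUBIC) for u,v in [(100,150),(165,130),(325,180)]]
b=cv2.resize(t[205:325,140:300],(400,300),interpolation=cv2.INTER_CUBIC)
cv2.imwrite("pics/c1.png",np.vstack([np.hstack(a[:2])]))
cv2.imwrite("pics/c2.png",np.hstack([cv2.resize(a[2],(400,300)),b]))
crop(s,215,365,215,325,5,"c3.png")
crop(s,240,440,140,250,4,"c4.png")
for n,u,v in [("A",140,205),("B",208,175),("C",371,230),("small",264,232),("big",172,310)]: print(n,onz("top",u,v,40).round())
E
```

```text
A [470. 376.  40.]
B [552. 202.  40.]
C [ 417. -224.   40.]
small [406.  53.  40.]
big [204. 283.  40.]
```

View pics/c1.png

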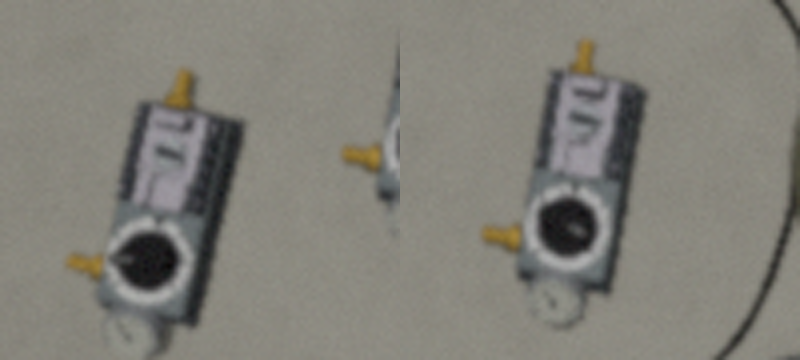

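View pics/c2.png

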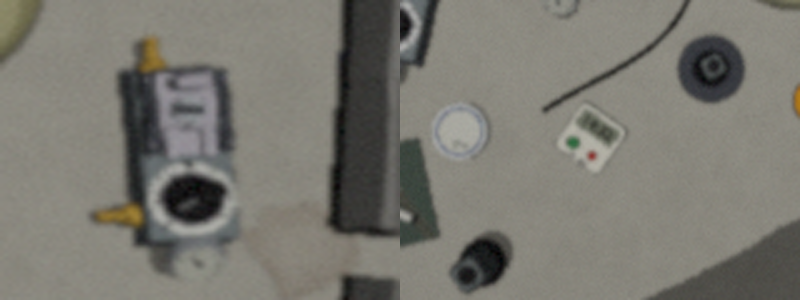

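View pics/c3.png

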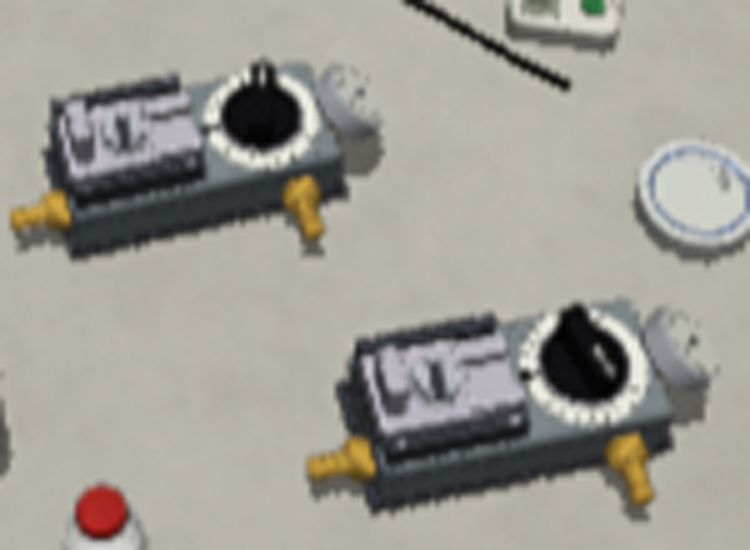

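View pics/c4.png

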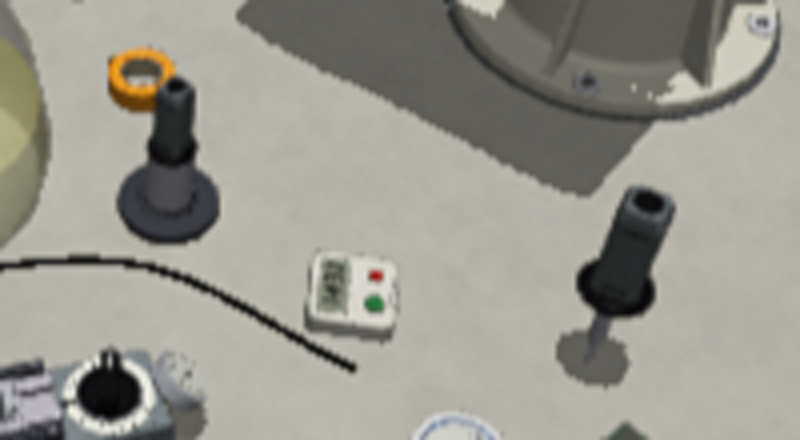

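```bash
python3 - <<'E'
from h import *
go([340,-262,240])
E
python3 -m crank '[[0,0,0,4,0,0,1],[0,0,0,4,0,0,1],[0,0,0,0,0,0,1],[0,0,0,0,0,0,1],[0,0,0,0,0,0,1],[0,0,0,0,0,0,1],[0,0,0,0,0,0,1],[0,0,0,0,0,0,1],[0,0,0,0,0,0,1],[0,0,0,0,0,0,1]]'
```

```text
shift cm (now axes) [-23.99   0.2   19.04] turn deg [0. 0. 0.] |  shift in target axes [-23.99   0.2   19.04]
clock: 0.98
eef_pos: [307.6, -628.9, 236.9]
tcp_rot: [-1.571, 0.013, -1.116]
contact_force: [0.3, 0.9, -0.3]
opening: 0.998
```

```bash
python3 -m crank '[[0,0,0,-3.2,-0.1,2,0],[0,0,0,-3.2,0,2,0],[0,0,0,-3.2,0,2,0],[0,0,0,-3.2,0,2,0],[0,0,0,-3.2,0,2,0],[0,0,0,-3.2,0,2,0],[0,0,0,-3.2,0,2,0],[0,0,0,-3.2,0,2,0],[0,0,0,-3.2,0,2,0],[0,0,0,-3.2,0,1.8,0]]'
python3 - <<'E'
from h import *
im,T=shot("wrist","w1.png"); st(); go([340,-262,200])
E
```

```text
clock: 1.82
eef_pos: [343.4, -245.0, 241.5]
tcp_rot: [-1.569, 0.003, -1.124]
contact_force: [0.5, -0.0, -0.0]
opening: 0.498
t 1.87 p [ 342.3 -239.4  241. ] rpy [-1.569  0.008 -1.124] F [-2.8  3.4 -1.1] M [ 0.13  0.05 -0.02] op 0.500 q [-0.62  0.03  2.05  0.01  1.07  0.5 ]
shift cm (now axes) [ 1.97  4.08 -1.19] turn deg [0. 0. 0.] |  shift in target axes [ 1.97  4.08 -1.19]
```

View pics/w1.png

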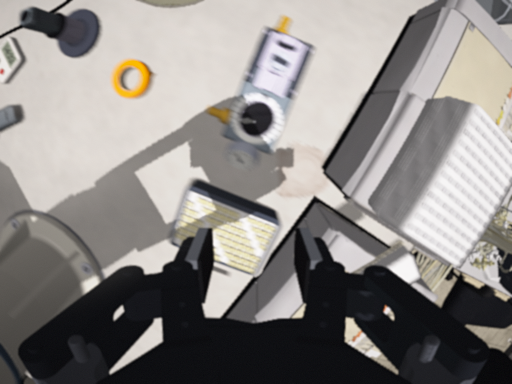

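```bash
python3 - <<'E'
from h import *
im=cv2.imread("pics/w1.png"); crop(im,200,325,10,175,4,"c5.png")
E
```

```text
(no output)
```

View pics/c5.png

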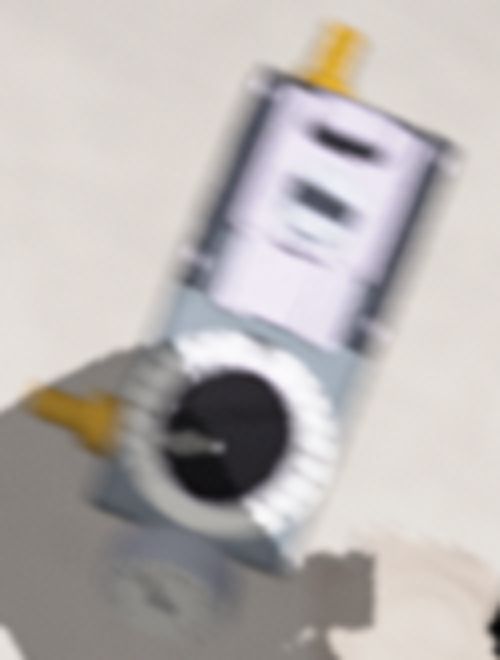

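```bash
python3 -m crank '[[0,0,0,0.7,2,-0.3,0],[0,0,0,0.7,2,-0.3,0],[0,0,0,0.6,2,-0.3,0],[0,0,0,0,1,0,0],[0,0,0,0,0,0,0],[0,0,0,0,0,0,0],[0,0,0,0,0,0,-0.4],[0,0,0,0,0,0,-0.4],[0,0,0,0,0,0,-0.4],[0,0,0,0,0,0,-0.4]]'
python3 - <<'E'
from h import *
im,T=shot("wrist","w2.png"); st(); np.savez("w2.npz",p=T[0],R=T[1])
crop(im,170,370,0,200,4,"c6.png")
E
```

```text
clock: 2.7
eef_pos: [345.3, -258.0, 175.0]
tcp_rot: [-1.562, -0.003, -1.116]
contact_force: [0.4, 0.1, 0.7]
opening: 0.298
t 2.75 p [ 345.4 -258.   175. ] rpy [-1.562 -0.003 -1.116] F [ 0.2  0.6 -0.7] M [-0.01 -0.05 -0.04] op 0.299 q [-0.65  0.13  2.1   0.01  0.9   0.46]
```

View pics/c6.png

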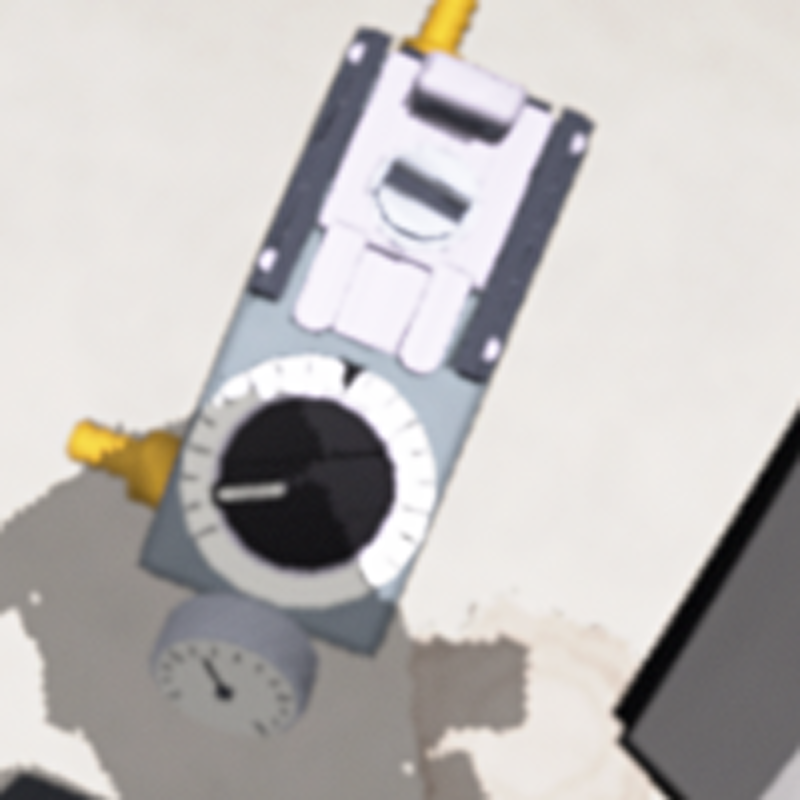

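```bash
cat >> h.py <<'E'
def meas(T,head,dial,tip=None,tail=None,holes=None,travel=0,cam="wrist"):
    H=onz(cam,*head,59,T); D=onz(cam,*dial,40,T); v=(H-D)[:2]
    yaw=np.arctan2(v[1],v[0]); print("head",H.round(1),"dial",D.round(1),"dist %.1f (want %.1f)"%(np.hypot(*v),70-travel),"yaw %.3f"%yaw)
    if holes:
        P=[onz(cam,*h,55,T) for h in holes]
        for i,j in [(0,1),(2,3)]:
            w=(P[i]-P[j])[:2]; print(" bar yaw %.3f len %.1f"%(np.arctan2(w[1],w[0]),np.hypot(*w)))
        print(" gap %.1f"%np.linalg.norm(((P[0]+P[1]-P[2]-P[3])/2)[:2]), "mid", ((P[0]+P[1]+P[2]+P[3])/4).round(1))
    if tip:
        a=onz(cam,*tip,63,T);b=onz(cam,*tail,63,T); w=(a-b)[:2]; an=np.arctan2(w[1],w[0])
        print(" tip",a.round(1),"pointer world yaw from line %.3f, from dial ctr %.3f"%(an,np.arctan2(*(a-D)[1::-1])), "len %.1f r %.1f"%(np.hypot(*w),np.hypot(*(a-D)[:2])))
        rel=(an-yaw+np.pi)%(2*np.pi)-np.pi; print(" rel to block x %.3f -> knob v %.3f"%(rel,2.4-rel))
E
cat > m1.py <<'E'
from h import *
def C(u,v): return (170+(u+.5)/4-.5,(v+.5)/4-.5)
z=np.load("w2.npz");T=(z["p"],z["R"])
meas(T,C(424,196),C(308,481),C(219,494),C(286,489),[C(356,52),C(267,260),C(577,142),C(491,350)])
print(onz("wrist",*C(349,372),40,T))
E
python3 m1.py
```

```text
head [ 460.9 -221.1   59. ] dial [ 395.2 -226.2   40. ] dist 66.0 (want 70.0) yaw 0.078
 bar yaw 0.076 len 50.3
 bar yaw 0.077 len 50.4
 gap 50.6 mid [ 461.6 -221.1   55. ]
 tip [ 386.  -210.9   63. ] pointer world yaw from line 2.091, from dial ctr 2.111 len 13.8 r 17.9
 rel to block x 2.013 -> knob v 0.387
[ 421.25467831 -223.59707397   40.        ]
```

```bash
python3 - <<'E'
from h import *
print(onz("top",325+188/4,180+200/3.33,42))
for u,v,n in [(188,160,'t')]: pass
# disc width, bar hole checks
z=np.load("w2.npz");T=(z["p"],z["R"])
def C(u,v): return (170+(u+.5)/4-.5,(v+.5)/4-.5)
for a,b,zz in [((220,483),(396,483),44),((308,397),(308,570),44),((372,190),(476,202),59),((422,150),(426,243),59)]:
    print(np.linalg.norm(onz("wrist",*C(*a),zz,T)-onz("wrist",*C(*b),zz,T)))
im,_=shot("top","t1.png"); crop(im,310,440,160,280,6,"c7.png")
o,d=ray("wrist",253,189,T);print(o,d)
E
```

```text
[ 390.83102123 -225.76104866   42.        ]
38.82887748720311
38.53610673361655
21.608706416570715
20.27605266822112
[ 408.00048707 -225.93764638  307.86452625] [-0.24426119 -0.1206443  -0.96217536]
```

View pics/c7.png

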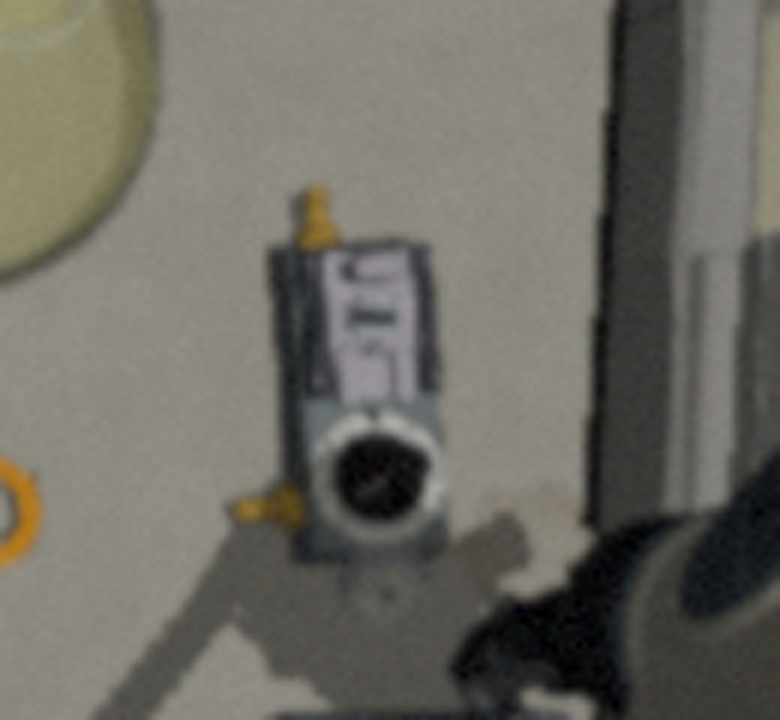

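```bash
python3 - <<'E'
from h import *
print(onz("top",373.7,239.7,42)); go([395,-226.5,110],0.53)
E
```

```text
[ 391.84180715 -230.1510851    42.        ]
shift cm (now axes) [-0.66  6.53  5.79] turn deg [ -0.2 -94.3   0.5] |  shift in target axes [5.88 6.49 0.2 ]
```

```bash
python3 -m crank '[[0,-7,0,-0.2,0.8,3,-0.4],[0,-7,0,-0.4,0.8,2.6,-0.4],[0,-7,0,0,0.8,0,-0.4],[0,-7,0,0,0.8,0,-0.4],[0,-7,0,0,0.8,0,-0.4],[0,-7,0,0,0.8,0,-0.4],[0,-7,0,0,0,0,-0.4],[0,-7,0,0,0,0,-0.4],[0,-7,0,0,0,0,-0.4],[0,-7,0,0,0,0,-0.4]]'
python3 - <<'E'
from h import *
go([395,-226.5,110],0.53);st()
E
```

```text
clock: 3.63
eef_pos: [395.8, -225.0, 127.3]
tcp_rot: [-1.575, -0.013, 0.131]
contact_force: [-0.4, -0.2, 0.0]
opening: 0.301
shift cm (now axes) [-0.12  1.73 -0.13] turn deg [  0.4 -22.9   0.7] |  shift in target axes [-0.14  1.73 -0.09]
t 3.63 p [ 395.8 -225.   127.3] rpy [-1.575 -0.013  0.131] F [-0.4 -0.2  0. ] M [ 0.03  0.   -0.04] op 0.301 q [-0.52  0.24  2.1   0.01  0.79 -0.66]
```

```bash
python3 -m crank '[[0,-7,0,-0.1,0.8,-0.1,-0.4],[0,-7,0,0,0.8,0,-0.4],[0,-7,0,0,0,0,-0.4],[0,-2,0,0,0,0,-0.4],[0,0,0,0,1,0,-0.4],[0,0,0,0,1,0,-0.4],[0,0,0,0,1,0,-0.4],[0,0,0,0,0.8,0,-0.4],[0,0,0,0,0,0,-0.4],[0,0,0,0,0,0,-0.4]]'
python3 - <<'E'
from h import *
go([395,-226.5,58],0.53);st()
im,T=shot("wrist","w3.png"); crop(im,150,350,184,384,4,"c8.png")
E
```

```text
clock: 4.47
eef_pos: [396.7, -226.8, 69.3]
tcp_rot: [-1.581, -0.011, 0.543]
contact_force: [-0.3, 0.1, 0.9]
opening: 0.301
shift cm (now axes) [-0.14  1.13  0.13] turn deg [0.6 0.7 0.7] |  shift in target axes [-0.13  1.13  0.11]
t 4.47 p [ 396.7 -226.8   69.3] rpy [-1.581 -0.011  0.543] F [-0.3  0.1  0.9] M [-0.02  0.03 -0.01] op 0.301 q [-0.53  0.35  2.13  0.01  0.64 -1.08]
```

View pics/c8.png

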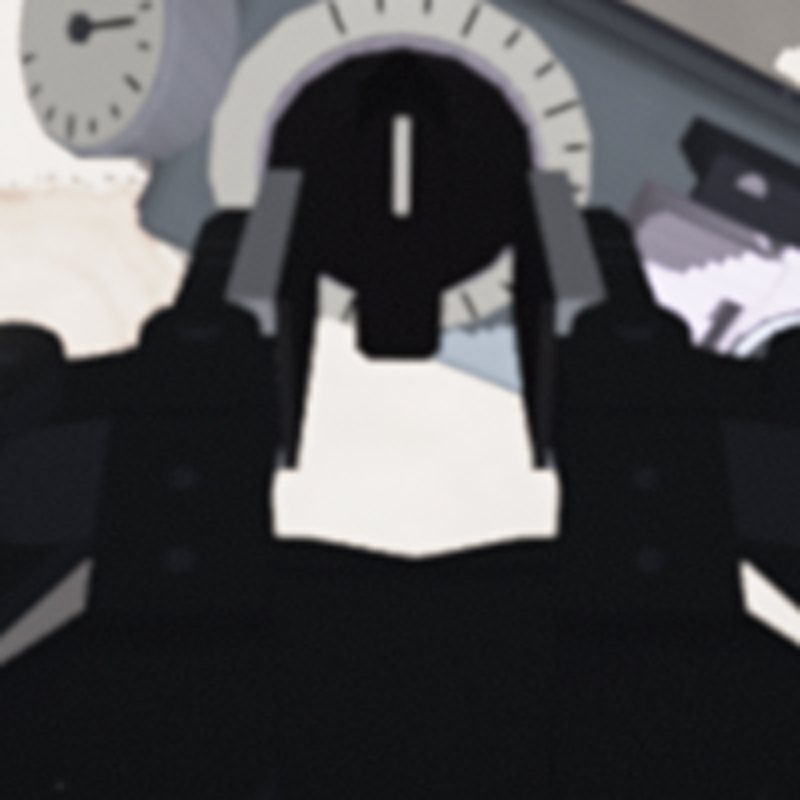

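```bash
python3 -m crank '[[0,0,0,-0.1,0.7,0,-0.4],[0,0,0,0,0.5,0,-0.4],[0,0,0,0,0,0,-1],[0,0,0,0,0,0,-1],[0,0,0,0,0,0,-1],[0,0,0,0,0,0,-1],[0,4,0,0,0,0,-1],[0,7,0,0,0,0,-1],[0,7,0,0,0,0,-1],[0,7,0,0,0,0,-1]]' 40
python3 -c "from h import *;st()"
```

```text
clock: 5.35
eef_pos: [395.1, -228.4, 57.2]
tcp_rot: [-1.577, -0.014, 0.097]
contact_force: [-1.1, -1.8, -1.4]
opening: 0.13
t 5.35 p [ 395.1 -228.4   57.2] rpy [-1.577 -0.014  0.097] F [-1.1 -1.8 -1.4] M [-0.14  0.24 -0.  ] op 0.130 q [-0.53  0.37  2.14  0.    0.62 -0.63]
```

```bash
python3 -m crank '[[0,7,0,0,0,0,-1],[0,7,0,0,0,0,-1],[0,7,0,0,0,0,-1],[0,7,0,0,0,0,-1],[0,7,0,0,0,0,-1],[0,7,0,0,0,0,-1],[0,7,0,0,0,0,-1],[0,7,0,0,0,0,-1],[0,7,0,0,0,0,-1],[0,7,0,0,0,0,-1]]'
python3 -c "
from h import *;st();go([395,-227,57],0.077-np.pi/2)"
```

```text
clock: 6.18
eef_pos: [393.5, -227.6, 57.2]
tcp_rot: [-1.563, -0.009, -1.153]
contact_force: [0.2, 1.2, -1.4]
opening: 0.131
t 6.18 p [ 393.5 -227.6   57.2] rpy [-1.563 -0.009 -1.153] F [ 0.2  1.2 -1.4] M [0.04 0.31 0.06] op 0.131 q [-0.53  0.37  2.14  0.    0.62  0.62]
shift cm (now axes) [0.01 0.02 0.16] turn deg [-0.6 19.5  0.4] |  shift in target axes [-0.05  0.02  0.16]
```

```bash
python3 -m crank '[[0,7,0,0,0,0,-1],[0,7,0,0,0,0,-1],[0,5,0,0,0,0,-1],[0,0,0,0,0,0,-1],[0,0,0,0,0,0,-1],[0,0,0,0,0,0,-0.4],[0,0,0,0,0,0,-0.4],[0,0,0,0,-2.5,0,-0.4],[0,0,0,0,-4,0,-0.4],[0,0,0,0,-4,0,-0.4]]'
python3 -c "
from h import *;st();go([345,-258,175],-1.116)"
```

```text
clock: 7.02
eef_pos: [388.0, -224.1, 158.5]
tcp_rot: [-1.573, 0.003, -1.488]
contact_force: [1.1, -1.0, -0.4]
opening: 0.299
t 7.02 p [ 388.  -224.1  158.5] rpy [-1.573  0.003 -1.488] F [ 1.1 -1.  -0.4] M [-0.04 -0.    0.  ] op 0.299 q [-0.53  0.19  2.08  0.    0.88  0.96]
shift cm (now axes) [ 3.01 -1.66 -4.57] turn deg [  0.1 -21.3  -0.2] |  shift in target axes [ 1.15 -1.65 -5.35]
```

```bash
python3 -m crank '[[0,0,0,0,-1,-1.5,-0.6],[0,0,0,0,0,-1.5,-1],[0,0,0,0,0,0,-1],[0,0,0,0,0,0,-1],[0,0,0,0,0,0,-1],[0,0,0,0,0,0,-1],[0,0,0,0,0,0,-1],[0,0,0,0,0,0,-1],[0,0,0,0,0,0,-1],[0,0,0,0,0,0,-1]]'
python3 - <<'E'
from h import *
st(); im,T=shot("wrist","w4.png"); np.savez("w4.npz",p=T[0],R=T[1]); crop(im,150,350,0,200,4,"c9.png")
E
```

```text
clock: 7.85
eef_pos: [359.4, -228.0, 171.3]
tcp_rot: [-1.567, 0.0, -1.481]
contact_force: [-0.1, -0.4, -0.3]
opening: -0.002
t 7.85 p [ 359.4 -228.   171.3] rpy [-1.567  0.    -1.481] F [-0.1 -0.4 -0.3] M [ 0.02  0.02 -0.01] op -0.002 q [-0.57  0.13  2.11  0.    0.89  0.91]
```

View pics/c9.png

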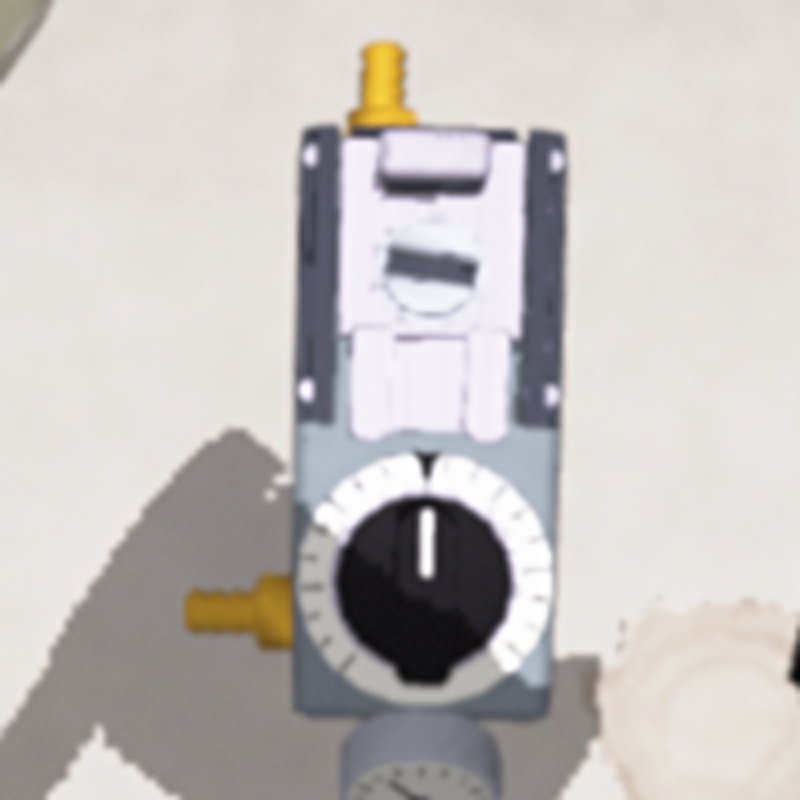

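```bash
cat > m2.py <<'E'
from h import *
def C(u,v): return (150+(u+.5)/4-.5,(v+.5)/4-.5)
z=np.load("w4.npz");T=(z["p"],z["R"])
meas(T,C(433,266),C(426,577),C(427,508),C(427,578),[C(311,155),C(305,390),C(557,160),C(551,395)])
print(onz("wrist",*C(436,131),74,T),onz("wrist",*C(434,165),74,T))
E
python3 m2.py
```

```text
head [ 462.5 -221.2   59. ] dial [ 395.8 -226.1   40. ] dist 66.9 (want 70.0) yaw 0.072
 bar yaw 0.065 len 50.3
 bar yaw 0.067 len 50.4
 gap 50.8 mid [ 461.8 -221.    55. ]
 tip [ 412.9 -224.5   63. ] pointer world yaw from line 0.092, from dial ctr 0.091 len 14.3 r 17.1
 rel to block x 0.020 -> knob v 2.380
[ 487.53046993 -219.33931471   74.        ] [ 480.58575644 -219.57857863   74.        ]
```

```bash
python3 - <<'E'
from h import *
go([512,-218,68],0.07-np.pi/2)
E
python3 -m crank '[[0,0,0,0,0,3.5,-1],[0,0,0,0,0,3.7,-1],[0,1,0,0,1,3.7,-1],[0,0,0,0,2,3.6,-1],[0,0,0,0,3,0.5,-1],[0,0,0,0,3,0,-1],[0,0,0,0,1,0,-1],[0,0,0,0,0,0,-1],[0,0,0,0,0,0,-1],[0,0,0,0,0,0,-1]]'
python3 - <<'E'
from h import *
st();go([512,-218,68],0.07-np.pi/2)
E
```

```text
shift cm (now axes) [ 0.38 10.38 15.26] turn deg [-0.2  1.1 -0. ] |  shift in target axes [ 0.07 10.33 15.3 ]
clock: 8.73
eef_pos: [517.7, -214.4, 68.9]
tcp_rot: [-1.564, -0.002, -1.5]
contact_force: [-0.7, -0.7, -0.0]
opening: 0.001
t 8.73 p [ 517.7 -214.4   68.9] rpy [-1.564 -0.002 -1.5  ] F [-0.7 -0.7 -0. ] M [-0.05 -0.05 -0.05] op 0.001 q [-0.4   0.48  1.91  0.    0.75  1.1 ]
shift cm (now axes) [ 0.32  0.09 -0.6 ] turn deg [-0.4  0.1  0.1] |  shift in target axes [ 0.32  0.09 -0.6 ]
```

```bash
python3 -m crank '[[0,0,0,0.3,0,-1,-1],[0,0,0,0,0,-0.8,-1],[0,0,0,0,0,-0.6,-1],[0,0,0,0,0,-0.6,-1],[0,0,0,0,0,-0.5,-1],[0,0,0,0,0,-0.5,-1],[0,0,0,0,0,-0.4,-1],[0,0,0,0,0,-0.3,-1],[0,0,0,0,0,-0.2,-1],[0,0,0,0,0,0,-1]]'
python3 - <<'E'
from h import *
st();go([472.4,-220.7,68],0.07-np.pi/2)
E
```

```text
clock: 9.57
eef_pos: [471.6, -225.2, 78.5]
tcp_rot: [-1.538, -0.011, -1.506]
contact_force: [2.2, -0.4, -1.7]
opening: -0.005
t 9.57 p [ 471.6 -225.2   78.5] rpy [-1.538 -0.011 -1.506] F [ 2.2 -0.4 -1.7] M [ 0.04 -0.35 -0.04] op -0.005 q [-0.45  0.4   2.    0.01  0.7   1.05]
shift cm (now axes) [-0.46  1.05  0.07] turn deg [-1.9 -0.3  0.7] |  shift in target axes [-0.44  1.05  0.11]
```

```bash
python3 -m crank '[[-1.9,0,0.7,-0.4,0,1,-1],[0,0,0,0,0.6,0,-1],[0,0,0,0,0.5,0,-1],[0,0,0,0,0,-0.6,-1],[0,0,0,0,0.1,-0.6,-1],[0,0,0,0,0.1,-0.5,-1],[0,0,0,0,0.1,-0.5,-1],[0,0,0,0,0.1,-0.5,-1],[0,0,0,0,0,-0.5,-1],[0,0,0,0,0,-0.5,-1]]'
python3 - <<'E'
from h import *
st();go([472.4,-220.7,68],0.07-np.pi/2)
E
```

```text
clock: 10.4
eef_pos: [461.4, -229.3, 70.8]
tcp_rot: [-1.52, -0.018, -1.513]
contact_force: [11.2, -0.2, -8.9]
opening: -0.0
t 10.40 p [ 461.4 -229.3   70.8] rpy [-1.52  -0.018 -1.513] F [11.2 -0.2 -8.9] M [ 0.07 -1.98 -0.03] op -0.000 q [-0.47  0.4   2.04  0.02  0.65  1.03]
shift cm (now axes) [-0.8   0.32  1.13] turn deg [-2.9 -0.7  1. ] |  shift in target axes [-0.78  0.28  1.16]
```

```bash
python3 -m crank '[[0,0,0,0,0,-0.5,-1],[0,0,0,0,0,-0.5,-1],[-1.5,0,1,0,0,1.0,-1],[-1.4,0,0,-0.5,-3,0.5,-1],[0,0,0,0,-3.5,0,-1],[0,0,0,0,-3.5,-3,-1],[0,0,0,0,0,-3.8,-1],[0,0,0,0,0,-3.8,-1],[0,0,0,0,0,0,-1],[0,0,0,0,0,0,-1]]'
python3 - <<'E'
from h import *
st(); im,T=shot("wrist","w5.png"); np.savez("w5.npz",p=T[0],R=T[1]); crop(im,150,350,0,200,4,"c10.png")
E
```

```text
clock: 11.23
eef_pos: [352.5, -229.9, 168.9]
tcp_rot: [-1.565, -0.003, -1.514]
contact_force: [0.4, -0.5, 0.1]
opening: 0.0
t 11.23 p [ 352.5 -229.9  168.9] rpy [-1.565 -0.003 -1.514] F [ 0.4 -0.5  0.1] M [-0.   -0.02  0.03] op 0.000 q [-0.58  0.13  2.13  0.    0.88  0.93]
```

View pics/c10.png

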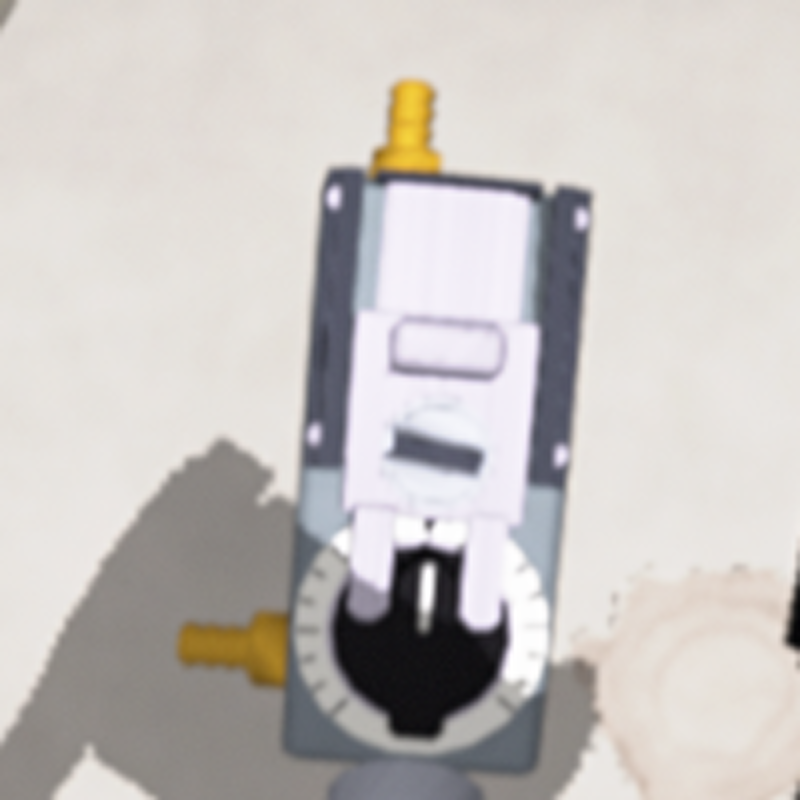

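```bash
cat > m3.py <<'E'
from h import *
def C(u,v): return (150+(u+.5)/4-.5,(v+.5)/4-.5)
z=np.load("w5.npz");T=(z["p"],z["R"])
meas(T,C(437,449),C(421,630),C(430,560),C(425,630),[C(334,196),C(313,433),C(582,218),C(560,456)],30)
print(onz("wrist",*C(448,320),74,T))
a=onz("wrist",*C(391,443),58,T);b=onz("wrist",*C(483,462),58,T);print("slot yaw",np.arctan2(*(b-a)[1::-1]))
go([345,50,250])
E
python3 m3.py
```

```text
head [ 418.3 -229.8   59. ] dial [ 377.5 -229.1   40. ] dist 40.8 (want 40.0) yaw -0.018
 bar yaw -0.032 len 50.0
 bar yaw -0.028 len 50.4
 gap 51.0 mid [ 444.4 -230.6   55. ]
 tip [ 395.9 -229.7   63. ] pointer world yaw from line -0.011, from dial ctr -0.031 len 14.4 r 18.4
 rel to block x 0.007 -> knob v 2.393
[ 443.3895282  -230.11353806   74.        ]
slot yaw -1.7166154957172859
shift cm (now axes) [-27.92  -8.21   0.93] turn deg [0. 0. 0.] |  shift in target axes [-27.92  -8.21   0.93]
```

```bash
python3 - <<'E'
from h import *
print(onz("top",206.5,185.5,42),onz("top",136.2,214.5,42))
go([345,60,200])
go([490,198,175],-1.69)
E
```

```text
[523.8197176  204.97275099  42.        ] [444.53058638 384.45420832  42.        ]
shift cm (now axes) [-28.93  -3.21   0.96] turn deg [0. 0. 0.] |  shift in target axes [-28.93  -3.21   0.96]
shift cm (now axes) [-41.88  -0.68  16.22] turn deg [-0.3 10.1  0.1] |  shift in target axes [-44.08  -0.64   8.61]
```

```bash
python3 -m crank '[[0,0,0,-3.8,-1.5,0,-1],[0,0,0,-3.9,-1.5,0,-1],[0,0,0,-3.9,-0.5,0,-1],[0,0,0,-3.9,0,0,-1],[0,0,0,-3.9,0,0,-1],[0,0,0,-3.9,0,0,-1],[0,0,0,-3.9,0,0,-1],[0,0,0,-3.2,0,2.6,-1],[0,1,0,-3,0,2.8,-1],[0,1,0,-3,0,2.8,-1]]'
python3 - <<'E'
from h import *
st();go([487,208,172],-1.69)
E
```

```text
clock: 12.12
eef_pos: [410.3, 147.0, 201.9]
tcp_rot: [-1.567, -0.003, -1.557]
contact_force: [0.8, -0.5, 1.0]
opening: 0.001
t 12.12 p [410.3 147.  201.9] rpy [-1.567 -0.003 -1.557] F [ 0.8 -0.5  1. ] M [-0.02 -0.06 -0.  ] op 0.001 q [ 0.34  0.1   2.06 -0.01  0.97  1.9 ]
shift cm (now axes) [-6.01  3.    7.74] turn deg [-0.2  7.6  0.2] |  shift in target axes [-6.97  2.99  6.89]
```

```bash
python3 -m crank '[[0,3,0,-2,1,2.4,-1],[0,3,0,-2,1,2.4,-1],[0,1,0,-1.5,1,2.2,-1],[0,0,0,0,0,0,-0.4],[0,0,0,0,0,0,-0.4],[0,0,0,0,0,0,-0.4],[0,0,0,0,0,0,-0.4],[0,0,0,0,0,0,-0.4],[0,0,0,0,0,0,-0.4],[0,0,0,0,0,0,-0.4]]'
python3 - <<'E'
from h import *
st(); im,T=shot("wrist","w6.png"); np.savez("w6.npz",p=T[0],R=T[1]); crop(im,150,350,0,200,4,"c11.png")
E
```

```text
clock: 12.95
eef_pos: [486.9, 210.2, 167.3]
tcp_rot: [-1.568, -0.003, -1.675]
contact_force: [0.1, 0.3, 0.6]
opening: 0.301
t 12.95 p [486.9 210.2 167.3] rpy [-1.568 -0.003 -1.675] F [0.1 0.3 0.6] M [-0.05 -0.02 -0.02] op 0.301 q [ 0.41  0.29  1.91 -0.    0.94  2.09]
```

View pics/c11.png

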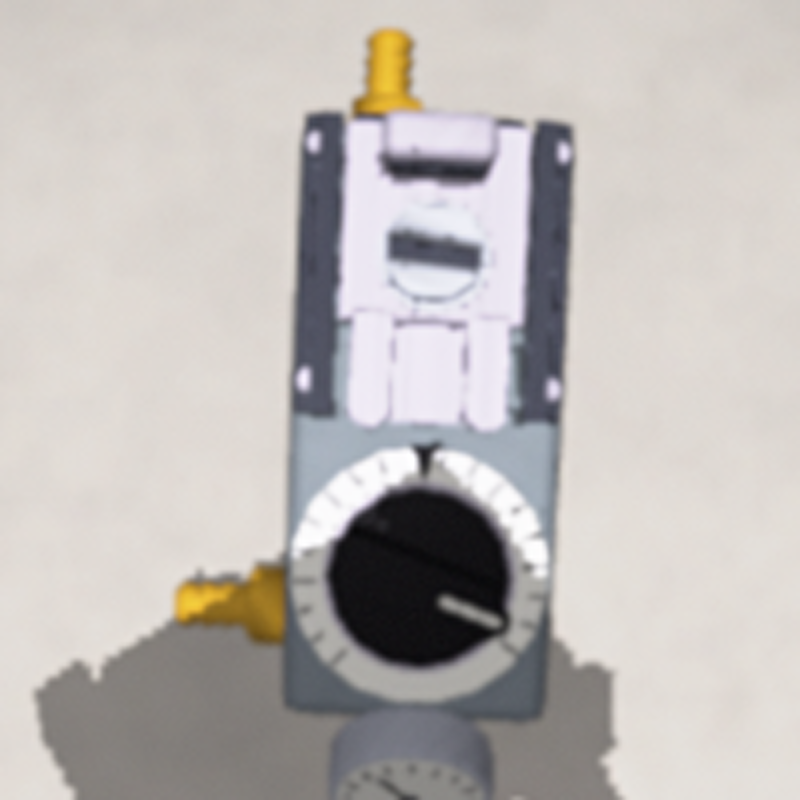

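```bash
cat > m4.py <<'E'
from h import *
def C(u,v): return (150+(u+.5)/4-.5,(v+.5)/4-.5)
z=np.load("w6.npz");T=(z["p"],z["R"])
meas(T,C(436,252),C(420,573),C(503,625),C(439,602),[C(313,140),C(304,378),C(563,153),C(553,390)],0)
print(onz("wrist",*C(441,115),74,T))
E
python3 m4.py
```

```text
head [591.4 195.9  59. ] dial [524.2 206.   40. ] dist 67.9 (want 70.0) yaw -0.149
 bar yaw -0.141 len 50.2
 bar yaw -0.144 len 50.1
 gap 50.8 mid [589.9 196.5  55. ]
 tip [514.9 190.2  63. ] pointer world yaw from line -2.021, from dial ctr -2.105 len 13.8 r 18.3
 rel to block x -1.871 -> knob v 4.271
[616.11930234 192.62330683  74.        ]
```

```bash
python3 - <<'E'
from h import *
go([524.2,206,70],-0.47)
E
python3 -m crank '[[0,-7,0,0,1,1.2,-0.4],[0,-7,0,0,1,1.2,-0.4],[0,-7,0,0,1,1.1,-0.4],[0,-7,0,0,1,0,-0.4],[0,-7,0,0,1,0,-0.4],[0,-7,0,0,1,0,-0.4],[0,-7,0,0,1,0,-0.4],[0,-7,0,0,1,0,-0.4],[0,-7,0,0,0.5,0,-0.4],[0,-6,0,0,0,0,-0.4]]'
python3 - <<'E'
from h import *
st();go([524.2,206,70],-0.47)
E
```

```text
shift cm (now axes) [0.01 9.75 3.72] turn deg [ -0.1 -69.1   0.2] |  shift in target axes [3.51 9.74 1.31]
clock: 13.83
eef_pos: [525.0, 208.8, 83.9]
tcp_rot: [-1.566, -0.01, -0.442]
contact_force: [-0.3, 0.5, -0.2]
opening: 0.299
t 13.83 p [525.  208.8  83.9] rpy [-1.566 -0.01  -0.442] F [-0.3  0.5 -0.2] M [0.01 0.04 0.01] op 0.299 q [ 0.38  0.46  1.89 -0.01  0.78  0.82]
shift cm (now axes) [ 0.03  1.39 -0.29] turn deg [-0.3  1.6  0.6] |  shift in target axes [ 0.05  1.39 -0.28]
```

```bash
python3 -m crank '[[0,1.5,0,0,0.7,-0.3,-0.4],[0,0,0,0,0.7,0,-0.4],[0,0,0,0,0,0,-0.4],[0,0,0,0,0,0,-0.4],[0,0,0,0,0,0,-0.4],[0,0,0,0,0,0,-0.4],[0,0,0,0,0,0,-0.4],[0,0,0,0,0,0,-0.4],[0,0,0,0,0,0,-0.4],[0,0,0,0,0,0,-0.4]]'
python3 - <<'E'
from h import *
st();go([524.2,206,58],-0.47)
im,T=shot("wrist","w7.png"); crop(im,150,350,184,384,3,"c12.png")
E
```

```text
clock: 14.67
eef_pos: [524.2, 205.3, 70.0]
tcp_rot: [-1.564, -0.011, -0.481]
contact_force: [-0.5, -0.3, -0.9]
opening: 0.304
t 14.67 p [524.2 205.3  70. ] rpy [-1.564 -0.011 -0.481] F [-0.5 -0.3 -0.9] M [-0.04 -0.01  0.04] op 0.304 q [ 0.37  0.47  1.9  -0.01  0.75  0.86]
shift cm (now axes) [-0.05  1.2   0.05] turn deg [-0.4 -0.6  0.6] |  shift in target axes [-0.03  1.2   0.06]
```

View pics/c12.png

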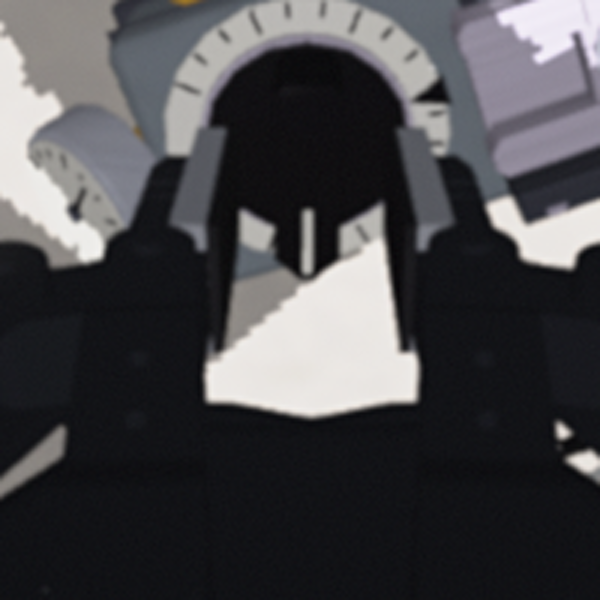

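```bash
python3 -m crank '[[0,0,0,0,0.7,0,-0.4],[0,0,0,0,0.5,0,-0.4],[0,0,0,0,0,0,-1],[0,0,0,0,0,0,-1],[0,0,0,0,0,0,-1],[0,0,0,0,0,0,-1],[0,-4,0,0,0,0,-1],[0,-7,0,0,0,0,-1],[0,-7,0,0,0,0,-1],[0,-7,0,0,0,0,-1]]'
python3 -m crank '[[0,-7,0,0,0,0,-1],[0,-7,0,0,0,0,-1],[0,-7,0,0,0,0,-1],[0,-7,0,0,0,0,-1],[0,-7,0,0,0,0,-1],[0,-7,0,0,0,0,-1],[0,-7,0,0,0,0,-1],[0,-7,0,0,0,0,-1],[0,-7,0,0,0,0,-1],[0,-7,0,0,0,0,-1]]'
python3 - <<'E'
from h import *
st();go([524.2,206,58],1.428)
E
```

```text
clock: 15.55
eef_pos: [523.6, 206.0, 57.4]
tcp_rot: [-1.569, -0.011, -0.036]
contact_force: [-0.6, 0.4, 2.9]
opening: 0.132
clock: 16.38
eef_pos: [522.7, 205.5, 57.4]
tcp_rot: [-1.578, -0.004, 1.214]
contact_force: [-0.2, -0.8, 3.4]
opening: 0.128
t 16.38 p [522.7 205.5  57.4] rpy [-1.578 -0.004  1.214] F [-0.2 -0.8  3.4] M [-0.02  0.28 -0.04] op 0.128 q [ 0.37  0.49  1.91 -0.    0.73 -0.84]
shift cm (now axes) [ 0.09 -0.06 -0.12] turn deg [  0.4 -12.2   0.2] |  shift in target axes [ 0.07 -0.06 -0.14]
```

```bash
python3 -m crank '[[0,-7,0,0,0,0,-1],[0,-5,0,0,0,0,-1],[0,0,0,0,0,0,-1],[0,0,0,0,0,0,-0.4],[0,0,0,0,0,0,-0.4],[0,0,0,0,-3,0,-0.4],[0,0,0,0,-3.5,0,-0.6],[0,0,0,0,-3.5,-3.5,-1],[0,0,0,0,0,-3.8,-1],[0,0,0,0,0,-3.8,-1]]'
python3 -m crank '[[0,0,0,0,0,0,-1],[0,0,0,0,0,0,-1],[0,0,0,0,0,0,-1],[0,0,0,0,0,0,-1],[0,0,0,0,0,0,-1],[0,0,0,0,0,0,-1],[0,0,0,0,0,0,-1],[0,0,0,0,0,0,-1],[0,0,0,0,0,0,-1],[0,0,0,0,0,0,-1]]'
python3 - <<'E'
from h import *
st();go([639,189.4,68],1.428)
im,T=shot("wrist","w8.png"); np.savez("w8.npz",p=T[0],R=T[1]);crop(im,150,350,0,200,4,"c13.png")
E
```

```text
clock: 17.22
eef_pos: [621.1, 189.1, 153.8]
tcp_rot: [-1.566, 0.003, 1.422]
contact_force: [0.7, 0.7, 0.1]
opening: -0.002
clock: 18.05
eef_pos: [623.8, 188.8, 153.2]
tcp_rot: [-1.569, 0.003, 1.411]
contact_force: [0.2, 0.8, 0.0]
opening: 0.001
t 18.05 p [623.8 188.8 153.2] rpy [-1.569  0.003  1.411] F [0.2 0.8 0. ] M [0.   0.02 0.06] op 0.001 q [ 0.29  0.48  1.65 -0.    1.01 -1.12]
shift cm (now axes) [ 0.32  8.52 -1.51] turn deg [-0.1 -1.  -0.1] |  shift in target axes [ 0.28  8.52 -1.5 ]
```

View pics/c13.png

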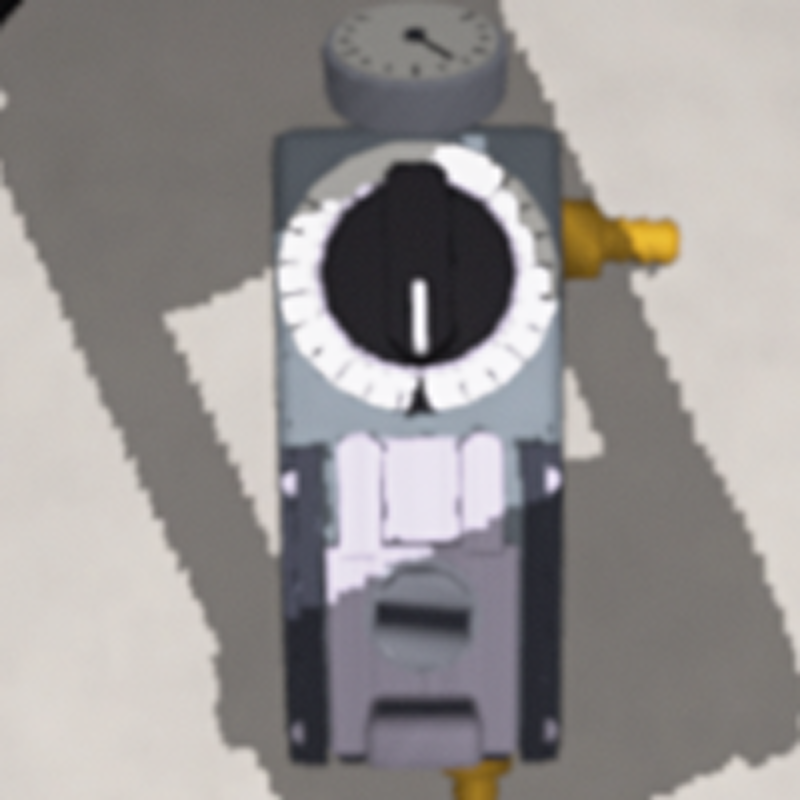

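```bash
python3 -m crank '[[0,-1,0,0.3,0,-1.6,-1],[0,0,0,0,3,0,-1],[0,0,0,0,3,0,-1],[0,0,0,0,2.5,0,-1],[0,0,0,0,0,0,-1],[0,0,0,0,0,0,-1],[0,0,0,0,0,0,-1],[0,0,0,0,0,0,-1],[0,0,0,0,0,0,-1],[0,0,0,0,0,0,-1]]'
python3 - <<'E'
from h import *
st();go([639,189.4,68],1.428)
im,T=shot("wrist","w9.png")
E
```

```text
clock: 18.93
eef_pos: [644.8, 190.5, 73.0]
tcp_rot: [-1.578, -0.002, 1.43]
contact_force: [-0.2, 0.1, 0.4]
opening: 0.003
t 18.93 p [644.8 190.5  73. ] rpy [-1.578 -0.002  1.43 ] F [-0.2  0.1  0.4] M [0.02 0.03 0.  ] op 0.003 q [ 0.29  0.6   1.65 -0.    0.88 -1.14]
shift cm (now axes) [-0.2   0.5   0.56] turn deg [0.4 0.1 0.1] |  shift in target axes [-0.2   0.5   0.56]
```

View pics/w9.png

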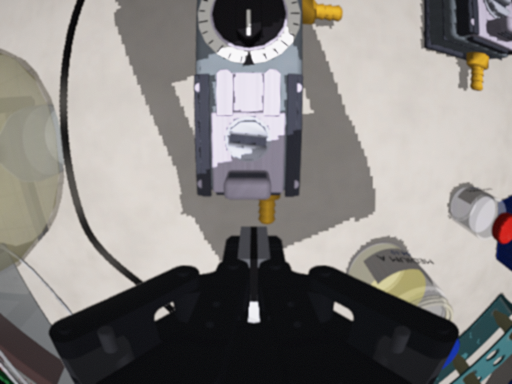

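```bash
python3 -m crank '[[0,0,0,-0.2,0.5,0.5,-1],[0,0,0,0,0,0.5,-1],[0,0,0,0,0.1,0.5,-1],[0,0,0,0,0.1,0.5,-1],[0,0,0,0,0.1,0.5,-1],[0,0,0,0,0.1,0.5,-1],[0,0,0,0,0.1,0.5,-1],[0,0,0,0,0.1,0.5,-1],[0,0,0,0,0.1,0.5,-1],[0,0,0,0,0,0,-1]]'
python3 - <<'E'
from h import *
st();go([600.5,195,68],1.428)
E
```

```text
clock: 19.82
eef_pos: [606.3, 195.7, 67.1]
tcp_rot: [-1.602, -0.008, 1.432]
contact_force: [-0.1, -0.6, 0.3]
opening: 0.002
t 19.82 p [606.3 195.7  67.1] rpy [-1.602 -0.008  1.432] F [-0.1 -0.6  0.3] M [ 0.04 -0.03  0.01] op 0.002 q [ 0.31  0.56  1.75 -0.01  0.8  -1.11]
shift cm (now axes) [-0.15 -0.11  0.57] turn deg [1.8 0.2 0.5] |  shift in target axes [-0.15 -0.09  0.57]
```

```bash
python3 -m crank '[[1.8,0,0.5,0,0,0.2,-1],[0,0,0,-0.1,0,0.3,-1],[0,0,0,0,0,0.3,-1],[0,0,0,0,0,0.3,-1],[0,0,0,0,0,0.3,-1],[0,0,0,0,0,0.3,-1],[0,0,0,0,0,0.3,-1],[0,0,0,0,0,0.3,-1],[0,0,0,0,0,0.3,-1],[0,0,0,0,0,0.3,-1]]'
python3 - <<'E'
from h import *
st()
E
```

```text
clock: 20.65
eef_pos: [596.9, 200.1, 68.7]
tcp_rot: [-1.613, -0.011, 1.435]
contact_force: [12.5, -3.2, -8.1]
opening: 0.0
t 20.65 p [596.9 200.1  68.7] rpy [-1.613 -0.011  1.435] F [12.5 -3.2 -8.1] M [-0.4  -2.01  0.01] op 0.000 q [ 0.33  0.54  1.78 -0.01  0.78 -1.1 ]
```

```bash
python3 -m crank '[[2,0,0,-0.3,0,0.4,-1],[0,0,0,0,0,0.5,-1],[0,0,0,0,0,0.5,-1],[0,0,0,0,0,0.5,-1],[0,0,0,0,0,0.5,-1],[0,0,0,0,0,0.5,-1],[0,0,0,0,0,-0.8,-1],[2,0,0.5,0,-3,-0.5,-1],[0,0,0,0,-3.5,-0.5,-1],[0,0,0,0,-3,-0.5,-1]]'
python3 -m crank '[[0,0,0,0,0,-1,-1],[0,0,0,0,0,0,-1],[0,0,0,0,0,0,-1],[0,0,0,0,0,0,-1],[0,0,0,0,0,0,-1],[0,0,0,0,0,0,-1],[0,0,0,0,0,0,-1],[0,0,0,0,0,0,-1],[0,0,0,0,0,0,-1],[0,0,0,0,0,0,-1]]'
python3 - <<'E'
from h import *
st()
im,T=shot("wrist","w10.png"); np.savez("w10.npz",p=T[0],R=T[1]);crop(im,150,350,0,200,4,"c14.png")
E
```

```text
clock: 21.48
eef_pos: [599.4, 196.7, 159.5]
tcp_rot: [-1.56, -0.006, 1.439]
contact_force: [0.5, 1.4, 0.3]
opening: -0.002
clock: 22.32
eef_pos: [607.9, 195.7, 160.1]
tcp_rot: [-1.557, -0.006, 1.439]
contact_force: [0.3, 0.6, 0.4]
opening: -0.002
t 22.32 p [607.9 195.7 160.1] rpy [-1.557 -0.006  1.439] F [0.3 0.6 0.4] M [ 0.01 -0.01 -0.  ] op -0.002 q [ 0.3   0.46  1.67  0.01  1.02 -1.14]
```

View pics/c14.png

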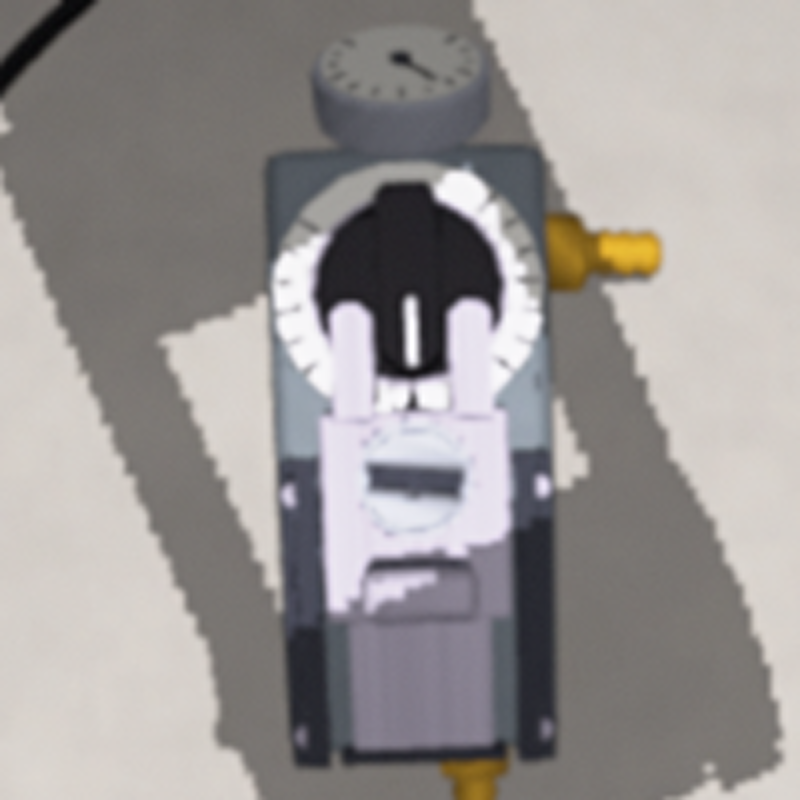

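```bash
cat > m5.py <<'E'
from h import *
def C(u,v): return (150+(u+.5)/4-.5,(v+.5)/4-.5)
z=np.load("w10.npz");T=(z["p"],z["R"])
meas(T,C(415,482),C(409,284),C(412,368),C(409,296),[C(300,735),C(289,493),C(545,728),C(541,486)],30)
a=onz("wrist",*C(367,474),58,T);b=onz("wrist",*C(462,487),58,T);print("slot yaw",np.arctan2(*(b-a)[1::-1]))
z=np.load("w8.npz");T=(z["p"],z["R"])
meas(T,C(423,618),C(418,272),C(420,353),C(417,280),[C(299,730),C(289,483),C(550,730),C(551,479)],0)
go([400,330,200],-1.69)
E
python3 m5.py
```

```text
head [548.3 205.3  59. ] dial [506.8 209.7  40. ] dist 41.7 (want 40.0) yaw -0.105
 bar yaw -0.106 len 49.9
 bar yaw -0.096 len 49.9
 gap 50.6 mid [574.6 202.6  55. ]
 tip [526.1 207.6  63. ] pointer world yaw from line -0.091, from dial ctr -0.104 len 14.1 r 19.4
 rel to block x 0.013 -> knob v 2.387
slot yaw 1.301299351100173
head [591.3 196.4  59. ] dial [523.2 206.4  40. ] dist 68.9 (want 70.0) yaw -0.145
 bar yaw -0.139 len 49.5
 bar yaw -0.141 len 50.2
 gap 50.6 mid [589.8 196.6  55. ]
 tip [541.2 203.8  63. ] pointer world yaw from line -0.119, from dial ctr -0.140 len 13.8 r 18.2
 rel to block x 0.026 -> knob v 2.374
shift cm (now axes) [10.6  -3.61 22.43] turn deg [ -0.5 179.3  -1.3] |  shift in target axes [-10.86  -3.99 -22.24]
```

```bash
python3 -m crank '[[0,0,0,3,0,1.7,-1],[0,0,0,3.2,0,1.7,-1],[0,0,0,3.2,0,1.7,-1],[0,0,0,3.2,0,1.7,-1],[0,0,0,3.2,0,1.6,-1],[0,0,0,0.5,0,0,-0.4],[0,0,0,0,0,0,-0.4],[0,0,0,0,0,0,-0.4],[0,0,0,0,0,0,-0.4],[0,0,0,0,0,0,-0.4]]'
python3 - <<'E'
from h import *
st()
im,T=shot("wrist","w11.png"); np.savez("w11.npz",p=T[0],R=T[1]);crop(im,150,350,0,200,4,"c15.png")
E
```

```text
clock: 23.2
eef_pos: [545.3, 372.9, 162.3]
tcp_rot: [-1.558, -0.006, 1.435]
contact_force: [-0.4, -0.5, -0.2]
opening: 0.298
t 23.20 p [545.3 372.9 162.3] rpy [-1.558 -0.006  1.435] F [-0.4 -0.5 -0.2] M [-0.03 -0.05  0.02] op 0.298 q [ 0.59  0.49  1.62  0.01  1.04 -0.85]
```

View pics/c15.png

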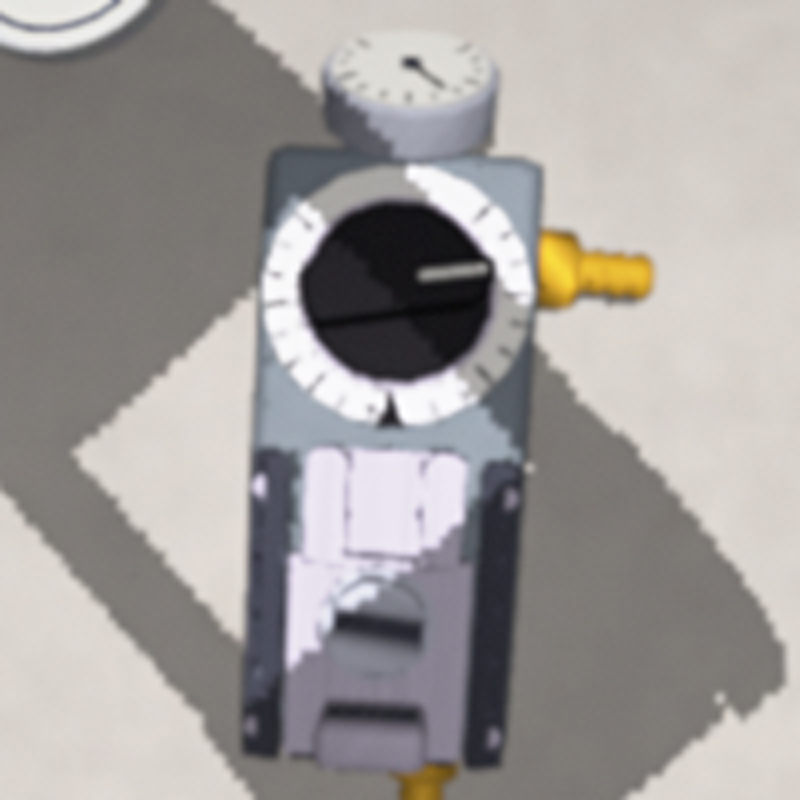

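```bash
cat > m6.py <<'E'
from h import *
def C(u,v): return (150+(u+.5)/4-.5,(v+.5)/4-.5)
z=np.load("w11.npz");T=(z["p"],z["R"])
meas(T,C(376,626),C(397,292),C(489,268),C(421,274),[C(251,724),C(260,485),C(494,738),C(510,497)],0)
E
python3 m6.py; python3 -c "
from h import *
print(onz('top',163,258,16))
print(onz('top',178,112,100),onz('top',147,131,60))"
```

```text
head [513.6 371.1  59. ] dial [445.6 384.6  40. ] dist 69.3 (want 70.0) yaw -0.196
 bar yaw -0.198 len 49.8
 bar yaw -0.187 len 50.3
 gap 50.7 mid [511.5 371.8  55. ]
 tip [445.9 402.6  63. ] pointer world yaw from line 1.536, from dial ctr 1.553 len 13.1 r 18.0
 rel to block x 1.732 -> knob v 0.668
[333.37709438 315.78420387  16.        ]
[701.72762321 276.10657465 100.        ] [661.12882998 362.00261761  60.        ]
```

```bash
python3 - <<'E'
from h import *
go([445.6,384.6,110],-0.03)
E
python3 -m crank '[[0,7,0,0,0.5,3.3,-0.4],[0,7,0,0,0.5,3.3,-0.4],[0,7,0,0,0.5,3,-0.4],[0,7,0,0,1,0,-0.4],[0,7,0,0,1,0,-0.4],[0,7,0,0,1,0,-0.4],[0,7,0,0,1,0,-0.4],[0,7,0,0,0,0,-0.4],[0,7,0,0,0,0,-0.4],[0,7,0,0,0,0,-0.4]]'
python3 - <<'E'
from h import *
st();go([445.6,384.6,70],-0.03)
E
```

```text
shift cm (now axes) [-0.2   5.35  9.99] turn deg [-0.8 83.9 -0.2] |  shift in target axes [-10.01   5.23   0.9 ]
clock: 24.08
eef_pos: [454.5, 387.4, 107.0]
tcp_rot: [-1.562, 0.008, 0.183]
contact_force: [0.8, 0.3, 0.1]
opening: 0.3
t 24.08 p [454.5 387.4 107. ] rpy [-1.562  0.008  0.183] F [0.8 0.3 0.1] M [-0.02 -0.    0.  ] op 0.300 q [0.7  0.47 1.8  0.01 0.88 0.51]
shift cm (now axes) [-0.9   3.71 -0.14] turn deg [-0.4 12.2 -0.5] |  shift in target axes [-0.88  3.7  -0.3 ]
```

```bash
python3 -m crank '[[0,7,0,-0.9,1,-0.1,-0.4],[0,5,0,0,1,-0.1,-0.4],[0,0,0,0,1,0,-0.4],[0,0,0,0,0.7,0,-0.4],[0,0,0,0,0,0,-0.4],[0,0,0,0,0,0,-0.4],[0,0,0,0,0,0,-0.4],[0,0,0,0,0,0,-0.4],[0,0,0,0,0,0,-0.4],[0,0,0,0,0,0,-0.4]]'
python3 - <<'E'
from h import *
st();go([445.6,384.6,58],-0.03)
im,T=shot("wrist","w12.png"); crop(im,150,350,184,384,3,"c16.png")
E
```

```text
clock: 24.92
eef_pos: [449.8, 379.8, 69.8]
tcp_rot: [-1.563, 0.007, -0.035]
contact_force: [-1.5, -0.5, 0.8]
opening: 0.299
t 24.92 p [449.8 379.8  69.8] rpy [-1.563  0.007 -0.035] F [-1.5 -0.5  0.8] M [-0.05 -0.01  0.02] op 0.299 q [0.69 0.51 1.84 0.01 0.79 0.72]
shift cm (now axes) [-0.42  1.19  0.45] turn deg [-0.5 -0.3 -0.4] |  shift in target axes [-0.43  1.18  0.46]
```

View pics/c16.png

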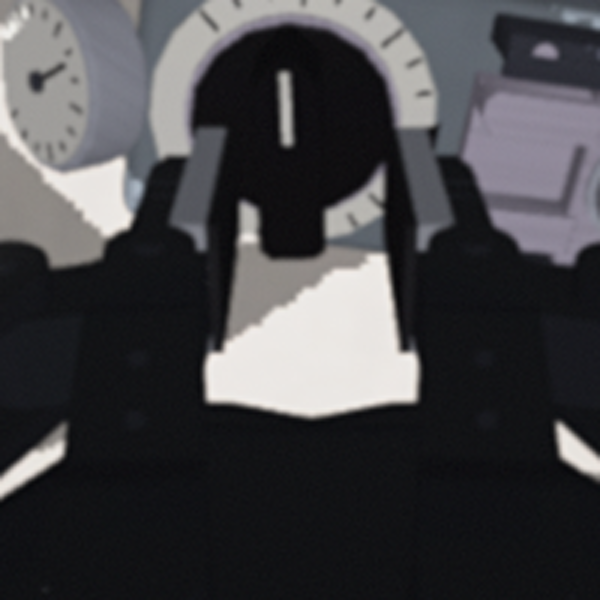

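```bash
python3 -m crank '[[0,-1,0,-0.4,0.5,0.4,-0.4],[0,0,0,0,0.5,0,-0.4],[0,0,0,0,0.2,0,-0.4],[0,0,0,0,0,0,-1],[0,0,0,0,0,0,-1],[0,0,0,0,0,0,-1],[0,0,0,0,0,0,-1],[0,4,0,0,0,0,-1],[0,7,0,0,0,0,-1],[0,7,0,0,0,0,-1]]'
python3 -m crank '[[0,7,0,0,0,0,-1],[0,7,0,0,0,0,-1],[0,7,0,0,0,0,-1],[0,7,0,0,0,0,-1],[0,7,0,0,0,0,-1],[0,7,0,0,0,0,-1],[0,7,0,0,0,0,-1],[0,7,0,0,0,0,-1],[0,7,0,0,0,0,-1],[0,7,0,0,0,0,-1]]'
python3 - <<'E'
from h import *
st();go([445.6,384.6,58],-0.193-np.pi/2)
E
```

```text
clock: 25.8
eef_pos: [446.5, 385.1, 57.5]
tcp_rot: [-1.564, 0.007, -0.334]
contact_force: [1.2, -1.6, 0.3]
opening: 0.131
clock: 26.63
eef_pos: [447.7, 383.4, 57.5]
tcp_rot: [-1.573, 0.007, -1.585]
contact_force: [-0.4, -1.3, 1.7]
opening: 0.127
t 26.63 p [447.7 383.4  57.5] rpy [-1.573  0.007 -1.585] F [-0.4 -1.3  1.7] M [-0.27 -0.18  0.04] op 0.127 q [0.7  0.53 1.84 0.01 0.77 2.28]
shift cm (now axes) [-0.11 -0.05 -0.22] turn deg [ 0.2 10.2 -0.4] |  shift in target axes [-0.07 -0.05 -0.23]
```

```bash
python3 -m crank '[[0,7,0,0,0,0,-1],[0,3,0,0,0,0,-1],[0,0,0,0,0,0,-1],[0,0,0,0,0,0,-0.4],[0,0,0,0,0,0,-0.4],[0,0,0,0,-3,0,-0.4],[0,0,0,0,-3.5,0,-0.4],[0,0,0,0,-3.5,-2,-1],[0,0,0,0,0,-2,-1],[0,0,0,0,0,0,-1]]'
python3 -m crank '[[0,0,0,0,0,0,-1],[0,0,0,0,0,0,-1],[0,0,0,0,0,0,-1],[0,0,0,0,0,0,-1],[0,0,0,0,0,0,-1],[0,0,0,0,0,0,-1],[0,0,0,0,0,0,-1],[0,0,0,0,0,0,-1],[0,0,0,0,0,0,-1],[0,0,0,0,0,0,-1]]'
python3 - <<'E'
from h import *
st()
im,T=shot("wrist","w13.png"); np.savez("w13.npz",p=T[0],R=T[1]);crop(im,150,350,0,200,4,"c17.png")
E
```

```text
clock: 27.47
eef_pos: [407.0, 389.3, 159.7]
tcp_rot: [-1.578, 0.003, -1.761]
contact_force: [-0.3, -0.3, -0.4]
opening: -0.004
clock: 28.3
eef_pos: [408.4, 388.2, 156.8]
tcp_rot: [-1.58, -0.0, -1.757]
contact_force: [0.2, -0.1, 1.1]
opening: -0.005
t 28.30 p [408.4 388.2 156.8] rpy [-1.58  -0.    -1.757] F [ 0.2 -0.1  1.1] M [ 0.03  0.04 -0.  ] op -0.005 q [0.75 0.36 1.84 0.01 0.95 2.51]
```

View pics/c17.png

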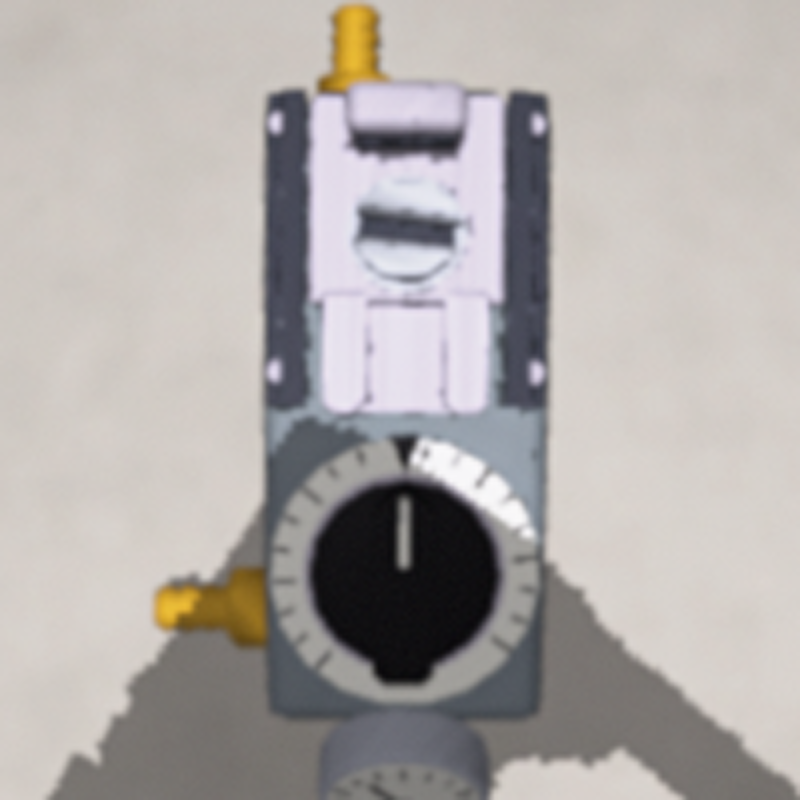

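```bash
python3 - <<'E'
from h import *
z=np.load("w13.npz");T=(z["p"],z["R"])
def C(u,v): return (150+(u+.5)/4-.5,(v+.5)/4-.5)
meas(T,C(408,231),C(404,570),C(404,497),C(403,568),[C(275,122),C(275,371),C(537,123),C(536,373)],0)
go([559.8,362.6,68],-0.188-np.pi/2)
E
python3 -m crank '[[0,0,0,0,0,3.5,-1],[0,0,0,0,0,3.8,-1],[0,0,0,0,0,3.8,-1],[0,0,0,0,0.5,3.8,-1],[0,0,0,0,2.5,0.4,-1],[0,0,0,0,3,0,-1],[0,0,0,0,2.5,0,-1],[0,0,0,0,0,0,-1],[0,0,0,0,0,0,-1],[0,0,0,0,0,0,-1]]'
python3 - <<'E'
from h import *
st();go([559.8,362.6,68],-0.188-np.pi/2)
E
```

```text
head [513.5 370.8  59. ] dial [446.4 384.5  40. ] dist 68.5 (want 70.0) yaw -0.201
 bar yaw -0.187 len 50.2
 bar yaw -0.189 len 50.4
 gap 50.6 mid [511.7 371.6  55. ]
 tip [463.2 381.1  63. ] pointer world yaw from line -0.202, from dial ctr -0.201 len 13.6 r 17.1
 rel to block x -0.001 -> knob v 2.401
shift cm (now axes) [-0.29  8.75 15.44] turn deg [0.5 0.1 0. ] |  shift in target axes [-0.31  8.88 15.36]
clock: 29.18
eef_pos: [567.0, 359.5, 69.9]
tcp_rot: [-1.576, 0.004, -1.756]
contact_force: [-0.5, 0.4, 0.2]
opening: 0.004
t 29.18 p [567.  359.5  69.9] rpy [-1.576  0.004 -1.756] F [-0.5  0.4  0.2] M [ 0.05  0.   -0.01] op 0.004 q [0.56 0.61 1.64 0.01 0.89 2.31]
shift cm (now axes) [-0.17  0.2  -0.77] turn deg [ 0.3  0.2 -0.2] |  shift in target axes [-0.17  0.19 -0.77]
```

```bash
python3 -m crank '[[0,0,0,-0.2,0.2,-0.6,-1],[0,0,0,0,0,-0.5,-1],[0,0,0,0,0.1,-0.5,-1],[0,0,0,0,0.1,-0.5,-1],[0,0,0,0,0.1,-0.5,-1],[0,0,0,0,0.1,-0.5,-1],[0,0,0,0,0.1,-0.5,-1],[0,0,0,0,0.1,-0.5,-1],[0,0,0,0,0.1,-0.5,-1],[0,0,0,0,0,-0.5,-1]]'
python3 -c "
from h import *
st();go([559.8,362.6,68],-0.188-np.pi/2)"
python3 -m crank '[[-1.5,0,-0.5,0,0,-0.3,-1],[0,0,0,0,0,-0.3,-1],[0,0,0,0,0,-0.3,-1],[0,0,0,0,0,-0.3,-1],[0,0,0,0,0,-0.3,-1],[0,0,0,0,0,-0.3,-1],[0,0,0,0,0,-0.3,-1],[0,0,0,0,0,-0.3,-1],[0,0,0,0,0,-0.3,-1],[0,0,0,0,0,-0.3,-1]]'
python3 -c "
from h import *
st();go([559.8,362.6,68],-0.188-np.pi/2)"

```

```text
clock: 30.02
eef_pos: [521.5, 373.0, 72.1]
tcp_rot: [-1.553, 0.013, -1.749]
contact_force: [17.3, -4.3, -6.8]
opening: 0.0
t 30.02 p [521.5 373.   72.1] rpy [-1.553  0.013 -1.749] F [17.3 -4.3 -6.8] M [-0.78 -2.61 -0.08] op 0.000 q [ 0.62  0.56  1.73 -0.01  0.83  2.37]
shift cm (now axes) [0.35 0.48 3.95] turn deg [-1.   0.5 -0.7] |  shift in target axes [0.3  0.41 3.96]
clock: 30.85
eef_pos: [513.4, 382.5, 79.2]
tcp_rot: [-1.527, 0.028, -1.738]
contact_force: [12.3, -2.7, -7.6]
opening: -0.001
t 30.85 p [513.4 382.5  79.2] rpy [-1.527  0.028 -1.738] F [12.3 -2.7 -7.6] M [-0.38 -2.06 -0.07] op -0.001 q [ 0.64  0.54  1.76 -0.02  0.8   2.39]
shift cm (now axes) [1.22 1.3  4.85] turn deg [-2.5  1.2 -1.6] |  shift in target axes [1.08 1.12 4.93]
```

```bash
python3 -m crank '[[-2.5,1,-1.6,0.4,0,0.8,-1],[0,0,0,0.6,0.6,0,-1],[0,0,0,0,0.5,0,-1],[0,0,0,0,0,-0.5,-1],[0,0,0,0.1,0.15,-0.5,-1],[0,0,0,0.1,0.15,-0.5,-1],[0,0,0,0.1,0.15,-0.5,-1],[0,0,0,0.1,0.15,-0.5,-1],[0,0,0,0.1,0.15,-0.5,-1],[0,0,0,0.1,0.15,-0.5,-1]]'
python3 -c "
from h import *
st();go([559.8,362.6,68],-0.188-np.pi/2)"
python3 -m crank '[[0,0,0,0,0,0.8,-1],[-1,0,0,0,-3,0,-1],[-1,0,-1,0,-3,0,-1],[0,0,0,0,-3,-3,-1],[0,0,0,0,0,-3.8,-1],[0,0,0,0,0,-3.8,-1],[0,0,0,0,0,-1,-1],[0,0,0,0,0,0,-1],[0,0,0,0,0,0,-1],[0,0,0,0,0,0,-1]]'
python3 - <<'E'
from h import *
st()
im,T=shot("wrist","w14.png"); np.savez("w14.npz",p=T[0],R=T[1]);crop(im,150,350,0,200,4,"c18.png")
E
```

```text
clock: 31.68
eef_pos: [506.4, 376.9, 70.8]
tcp_rot: [-1.513, 0.03, -1.743]
contact_force: [17.8, -6.3, 0.8]
opening: -0.004
t 31.68 p [506.4 376.9  70.8] rpy [-1.513  0.03  -1.743] F [17.8 -6.3  0.8] M [-1.03 -2.83 -0.02] op -0.004 q [ 0.65  0.54  1.79 -0.03  0.76  2.42]
shift cm (now axes) [0.5  0.58 5.48] turn deg [-3.3  0.9 -1.7] |  shift in target axes [0.41 0.28 5.51]
clock: 32.52
eef_pos: [387.3, 393.7, 160.9]
tcp_rot: [-1.549, 0.014, -1.739]
contact_force: [-0.5, -0.0, 0.4]
opening: -0.0
t 32.52 p [387.3 393.7 160.9] rpy [-1.549  0.014 -1.739] F [-0.5 -0.   0.4] M [-0.03  0.04 -0.01] op -0.000 q [ 0.8   0.32  1.88 -0.01  0.91  2.54]
```

View pics/c18.png

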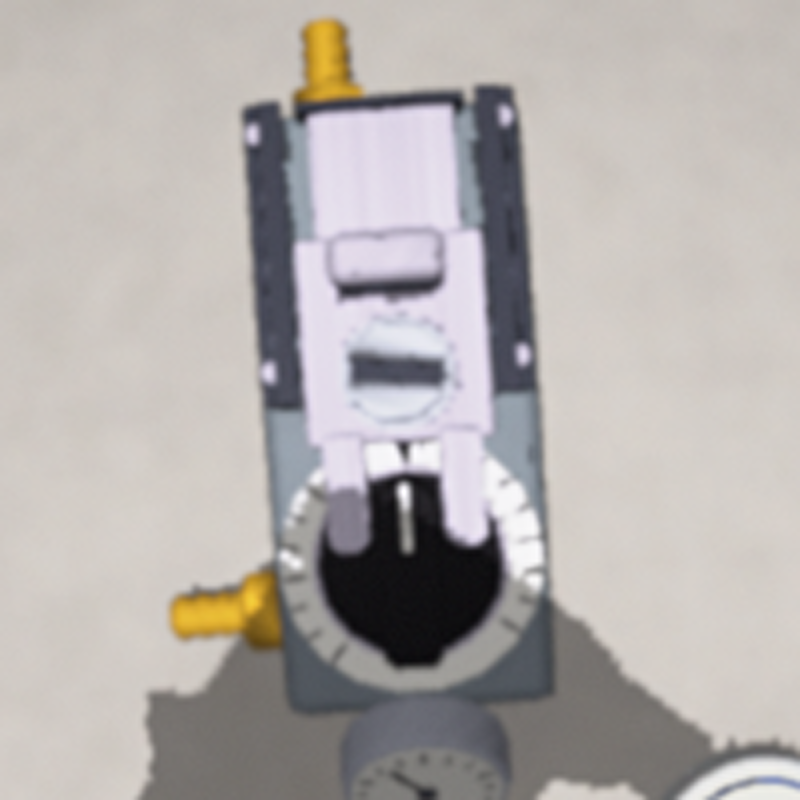

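```bash
python3 - <<'E'
from h import *
z=np.load("w14.npz");T=(z["p"],z["R"])
def C(u,v): return (150+(u+.5)/4-.5,(v+.5)/4-.5)
meas(T,C(399,368),C(412,554),C(403,483),C(408,552),[C(252,133),C(269,372),C(505,115),C(523,354)],30)
a=onz("wrist",*C(350,367),58,T);b=onz("wrist",*C(446,372),58,T);print("slot yaw",np.arctan2(*(b-a)[1::-1]))
im,_=shot("top","t2.png"); im2,_=shot("side","s2.png")
E
```

```text
head [470.5 385.3  59. ] dial [431.9 389.6  40. ] dist 38.8 (want 40.0) yaw -0.112
 bar yaw -0.097 len 50.3
 bar yaw -0.099 len 50.0
 gap 50.8 mid [497.1 383.3  55. ]
 tip [447.9 388.2  63. ] pointer world yaw from line -0.098, from dial ctr -0.085 len 13.5 r 16.1
 rel to block x 0.014 -> knob v 2.386
slot yaw -1.7963696817630839
```

View pics/t2.png

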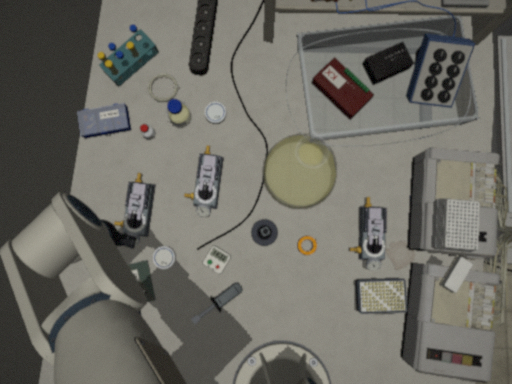

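View pics/s2.png

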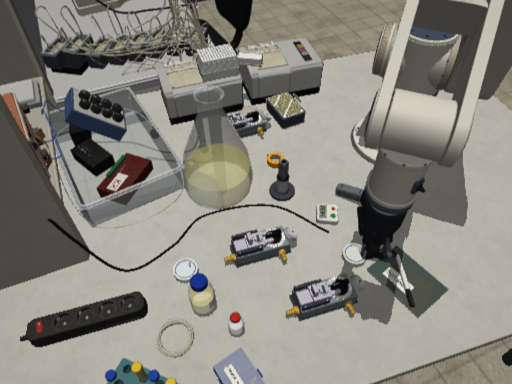

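```bash
python3 - <<'E'
from h import *
print(onz("top",264,232,10),onz("top",264,232,120))
im=cv2.imread("pics/t2.png");crop(im,224,304,192,272,8,"c19.png")
go([320,55,230],-1.57)
E
```

```text
[406.6891091   52.28967343  10.        ] [404.25823611  54.33884341 120.        ]
shift cm (now axes) [34.41 -7.43 -0.82] turn deg [-1.3 -9.8 -0.7] |  shift in target axes [33.84 -6.93 -6.84]
```

View pics/c19.png

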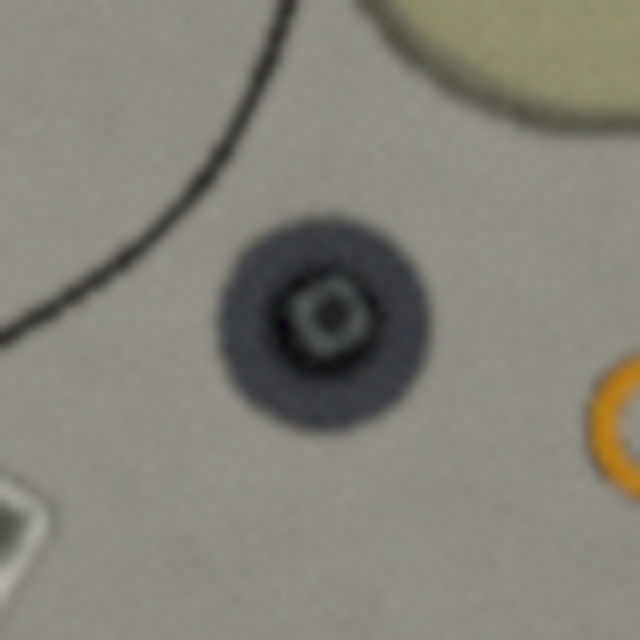

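```bash
python3 -m crank '[[-1.3,-3,-0.7,3,-3.5,-0.3,0],[0,-3,0,3.8,-3,-0.3,0.4],[0,-3,0,3.9,-0.4,-0.3,0.4],[0,0,0,3.9,0,-1,0.4],[0,0,0,3.9,0,-1,0.4],[0,0,0,3.9,0,-1,0.4],[0,0,0,3.9,0,-1,0.4],[0,0,0,3.9,0,-1,0.4],[0,0,0,3.2,0,-0.8,0.4],[0,0,0,0,0,0,0.4]]'
python3 -m crank '[[0,0,0,0,0,0,0.4],[0,0,0,0,0,0,0.4],[0,0,0,0,0,0,0.4],[0,0,0,0,0,0,0.4],[0,0,0,0,0,0,0.4],[0,0,0,0,0,0,0.4],[0,0,0,0,0,0,0.4],[0,0,0,0,0,0,0.4],[0,0,0,0,0,0,0.4],[0,0,0,0,0,0,0.4]]'
python3 - <<'E'
from h import *
st()
im,T=shot("wrist","w15.png"); np.savez("w15.npz",p=T[0],R=T[1]);crop(im,150,350,0,200,4,"c20.png")
E
```

```text
clock: 33.5
eef_pos: [311.2, 55.3, 223.9]
tcp_rot: [-1.569, -0.001, -1.58]
contact_force: [0.5, -0.1, -0.4]
opening: 0.7
clock: 34.33
eef_pos: [314.5, 57.4, 224.2]
tcp_rot: [-1.568, -0.0, -1.58]
contact_force: [-0.5, -0.2, -0.3]
opening: 0.703
t 34.33 p [314.5  57.4 224.2] rpy [-1.568 -0.    -1.58 ] F [-0.5 -0.2 -0.3] M [0.01 0.04 0.  ] op 0.703 q [ 0.18 -0.14  2.24 -0.    1.04  1.76]
```

View pics/c20.png

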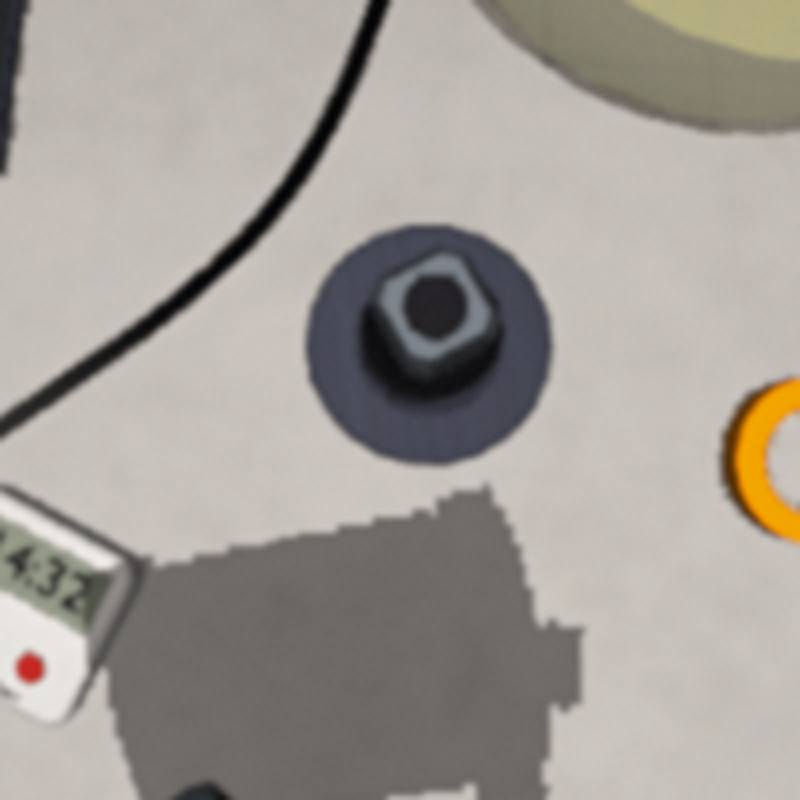

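```bash
python3 - <<'E'
from h import *
z=np.load("w15.npz");T=(z["p"],z["R"])
def C(u,v): return (150+(u+.5)/4-.5,(v+.5)/4-.5)
print("top",onz("wrist",*C(437,307),120,T),"foot",onz("wrist",*C(430,345),10,T))
im=cv2.imread("pics/c20.png"); hsv=cv2.cvtColor(im,cv2.COLOR_BGR2HSV); g=cv2.cvtColor(im,cv2.COLOR_BGR2GRAY)
roi=np.zeros_like(g); cv2.circle(roi,(437,307),64,255,-1)
m=((g>85)&(roi>0)).astype(np.uint8)
n,l,s,c=cv2.connectedComponentsWithStats(m); print(s[:,4],c)
k=1+np.argmax(s[1:,4]); cs,_=cv2.findContours((l==k).astype(np.uint8),cv2.RETR_EXTERNAL,cv2.CHAIN_APPROX_NONE)
rc=cv2.minAreaRect(cs[0]); print(rc)
bp=cv2.boxPoints(rc); P=np.array([onz("wrist",*C(*b),120,T) for b in bp]); 
for i in range(4):
    w=P[(i+1)%4]-P[i]; print(np.hypot(*w[:2]).round(1),np.arctan2(w[1],w[0]).round(3))
E
```

```text
top [408.16871634  53.32715487 120.        ] foot [407.68276629  53.41487619  10.        ]
[635497   4503] [[399.2514111  400.16177102]
 [434.58272263 306.10592938]]
((434.5394287109375, 306.2533874511719), (91.65219116210938, 92.96650695800781), 61.189208984375)
18.3 -1.062
18.3 -2.658
18.3 2.08
18.3 0.482
```

```bash
python3 - <<'E'
from h import *
go([408,53.4,150],-1.075)
E
python3 -m crank '[[0,-7,0,0,0,3,0],[0,-7,0,0,0,3,0],[0,-7,0,0,-0,2.6,0],[0,-7,0,0,0,0,0],[0,-1,0,0,-0,0,0],[0,0,0,0,2,0,0],[0,0,0,0,2,0,0],[0,0,0,0,2,0,0],[0,0,0,0,0,0,0],[0,0,0,0,0,0,0]]'
python3 - <<'E'
from h import *
st();go([408,53.4,83],-1.075)
E
```

```text
shift cm (now axes) [0.31 7.44 9.34] turn deg [ -0.1 -29.    0. ] |  shift in target axes [4.8  7.42 8.04]
clock: 35.22
eef_pos: [402.7, 66.6, 163.3]
tcp_rot: [-1.566, -0.002, -1.072]
contact_force: [0.3, 0.3, 0.2]
opening: 0.497
t 35.22 p [402.7  66.6 163.3] rpy [-1.566 -0.002 -1.072] F [0.3 0.3 0.2] M [0.04 0.   0.  ] op 0.497 q [ 0.16  0.12  2.15 -0.    0.87  1.23]
shift cm (now axes) [ 1.4   8.03 -0.21] turn deg [-0.3  0.2  0.1] |  shift in target axes [ 1.41  8.03 -0.17]
```

```bash
python3 -m crank '[[0,0,0,0.8,0,-0.1,0],[0,0,0,0.6,1.5,-0.1,0],[0,0,0,0,1,0,0],[0,0,0,0,0,0,0],[0,0,0,0,0,0,0],[0,0,0,0,0,0,0],[0,0,0,0,0,0,0],[0,0,0,0,0,0,0],[0,0,0,0,0,0,0],[0,0,0,0,0,0,0]]'
python3 - <<'E'
from h import *
st();go([408,53.4,83],-1.075)
im,T=shot("wrist","w16.png"); crop(im,150,350,184,384,3,"c21.png")
E
```

```text
clock: 36.05
eef_pos: [411.3, 52.5, 144.3]
tcp_rot: [-1.558, -0.005, -1.077]
contact_force: [0.2, -0.3, 0.3]
opening: 0.497
t 36.05 p [411.3  52.5 144.3] rpy [-1.558 -0.005 -1.077] F [ 0.2 -0.3  0.3] M [-0.02 -0.01  0.06] op 0.497 q [ 0.12  0.16  2.16 -0.    0.81  1.2 ]
shift cm (now axes) [-0.27  6.12 -0.33] turn deg [-0.7 -0.1  0.3] |  shift in target axes [-0.24  6.13 -0.25]
```

View pics/c21.png

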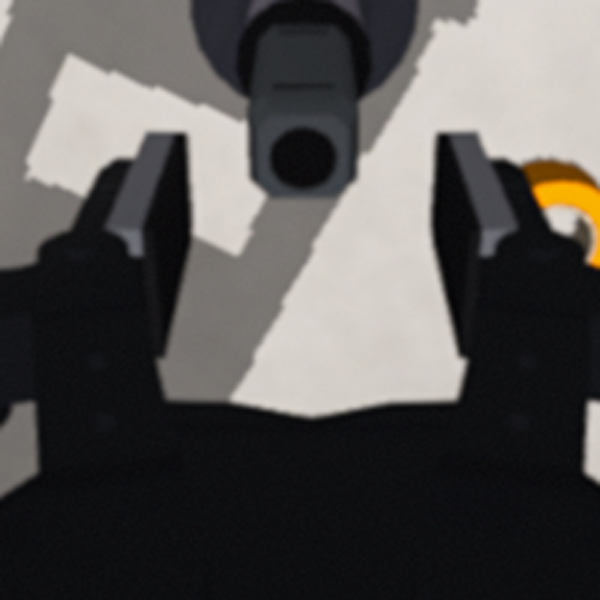

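```bash
python3 -m crank '[[-0.7,0,0,-0.25,2,-0.3,0],[0,0,0,0,2,0,0],[0,0,0,0,1.3,0,0],[0,0,0,0,0.8,0,0],[0,0,0,0,0,0,0],[0,0,0,0,0,0,0],[0,0,0,0,0,0,-1],[0,0,0,0,0,0,-1],[0,0,0,0,0,0,-1],[0,0,0,0,0,0,-1]]' 80
python3 - <<'E'
from h import *
st();go([408,53.4,83],-1.075)
E
```

```text
clock: 36.93
eef_pos: [410.9, 53.9, 84.5]
tcp_rot: [-1.564, -0.008, -1.077]
contact_force: [0.6, -0.8, -1.1]
opening: 0.244
t 36.93 p [410.9  53.9  84.5] rpy [-1.564 -0.008 -1.077] F [ 0.6 -0.8 -1.1] M [ 0.01 -0.01  0.06] op 0.244 q [ 0.13  0.27  2.2  -0.01  0.66  1.21]
shift cm (now axes) [-0.1   0.14 -0.27] turn deg [-0.4 -0.1  0.4] |  shift in target axes [-0.1   0.15 -0.27]
```

```bash
python3 -m crank '[[0,0,0,0,0,0,-1],[0,0,0,0,-1,0,-1],[0,0,0,0,-2,0,-1],[0,0,0,0,-2,0,-1],[0,0,0,0,-3,0,-1],[0,0,0,0,-3,0,-1],[0,0,0,0,-1,0,-1],[0,0,0,0,0,0,-1],[0,0,0,0,0,0,-1],[0,0,0,0,0,0,-1]]' 80
python3 - <<'E'
from h import *
st()
im,T=shot("wrist","w17.png"); crop(im,190,310,184,304,5,"c22.png")
im,T=shot("side","s3.png"); crop(im,240,340,100,210,6,"c23.png")
E
```

```text
clock: 37.77
eef_pos: [408.6, 54.1, 210.6]
tcp_rot: [-1.564, -0.008, -1.077]
contact_force: [0.2, 0.1, -1.1]
opening: 0.248
t 37.77 p [408.6  54.1 210.6] rpy [-1.564 -0.008 -1.077] F [ 0.2  0.1 -1.1] M [ 0.04  0.03 -0.01] op 0.248 q [ 0.13  0.05  2.1  -0.01  0.98  1.21]
```

View pics/c22.png

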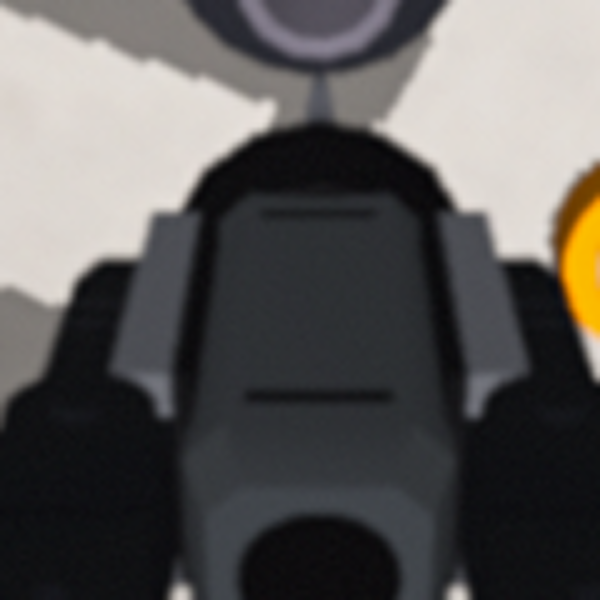

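View pics/c23.png

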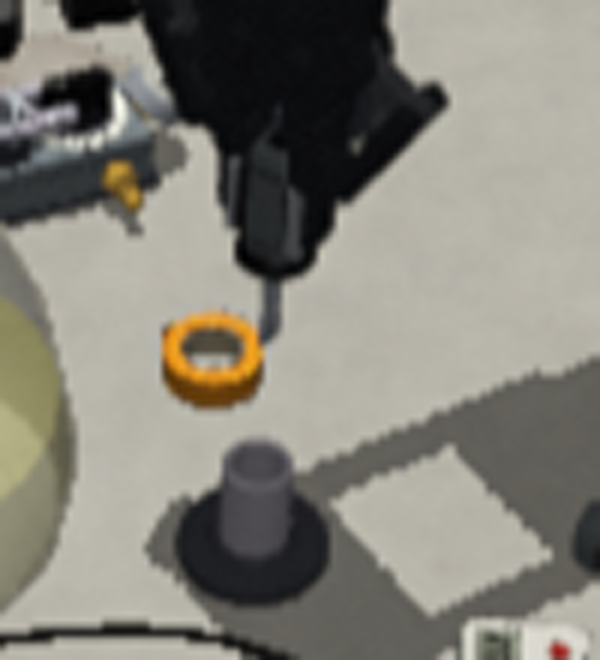

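```bash
python3 - <<'E'
from h import *
T=pose();q,Rm=T
for u,v in [(320,72),(308,120),(332,120)]:
    P=onz("wrist",190+(u+.5)/5-.5,184+(v+.5)/5-.5,q[2]-74.5,T); print((Rm.T@(P-q)).round(1))
for v in (520,):
    P=onz("wrist",190+(320.5)/5-.5,184+(583)/5-.5,q[2]-74.5+110,T); print((Rm.T@(P-q)).round(1))
E
```

```text
[-0.8 74.5  4.3]
[-2.6 74.5 -3.2]
[ 1.  74.5 -3.2]
[ -0.8 -35.5  -3.2]
```

```bash
python3 -m crank '[[0,-7,0,-1.2,0,-2,-1],[0,-7,0,-1.2,0,-1.8,-1],[0,-7,0,0,0,0,-1],[0,-7,0,0,0,0,-1],[0,-7,0,0,0,0,-1],[0,-7,0,0,0,0,-1],[0,-7,0,0,0,0,-1],[0,-4,0,0,0,0,-1],[0,0,0,0,0,-2,-1],[0,0,0,0,0,-3.5,-1]]' 80
python3 - <<'E'
from h import *
st();go([419.1,-227.2,175],-0.146)
E
```

```text
clock: 38.7
eef_pos: [348.4, 1.1, 199.1]
tcp_rot: [-1.577, 0.012, -0.117]
contact_force: [1.4, -0.9, -0.6]
opening: 0.246
t 38.70 p [348.4   1.1 199.1] rpy [-1.577  0.012 -0.117] F [ 1.4 -0.9 -0.6] M [ 0.02 -0.02  0.04] op 0.246 q [ 0.   -0.03  2.21 -0.01  0.97  0.12]
shift cm (now axes) [  9.71   2.44 -21.84] turn deg [ 0.4  1.7 -0.7] |  shift in target axes [ 10.32   2.41 -21.56]
```

```bash
python3 -m crank '[[0,0,0,0,0,-3.8,-1],[0,0,0,0.3,0,-4,-1],[0,0,0,1,0,-3.8,-1],[0,0,0,2,0,-3.4,-1],[0.4,1,-0.7,3,0.8,-2.6,-1],[0,0.6,0,3,0.8,-2,-1],[0,0,0,0.5,0.8,-1.5,-1],[0,0,0,0,0,0,-1],[0,0,0,0,0,0,-1],[0,0,0,0,0,0,-1]]' 80
python3 - <<'E'
from h import *
st();go([419.1,-227.2,150],-0.146)
im,T=shot("wrist","w18.png"); crop(im,150,350,120,320,4,"c24.png")
E
```

```text
clock: 39.53
eef_pos: [414.6, -233.3, 162.7]
tcp_rot: [-1.566, 0.016, -0.148]
contact_force: [0.4, 0.3, -0.9]
opening: 0.246
t 39.53 p [ 414.6 -233.3  162.7] rpy [-1.566  0.016 -0.148] F [ 0.4  0.3 -0.9] M [0.01 0.01 0.01] op 0.246 q [-0.51  0.23  2.01 -0.    0.92 -0.37]
shift cm (now axes) [0.38 1.27 0.66] turn deg [-0.3 -0.1 -0.9] |  shift in target axes [0.36 1.27 0.67]
```

View pics/c24.png

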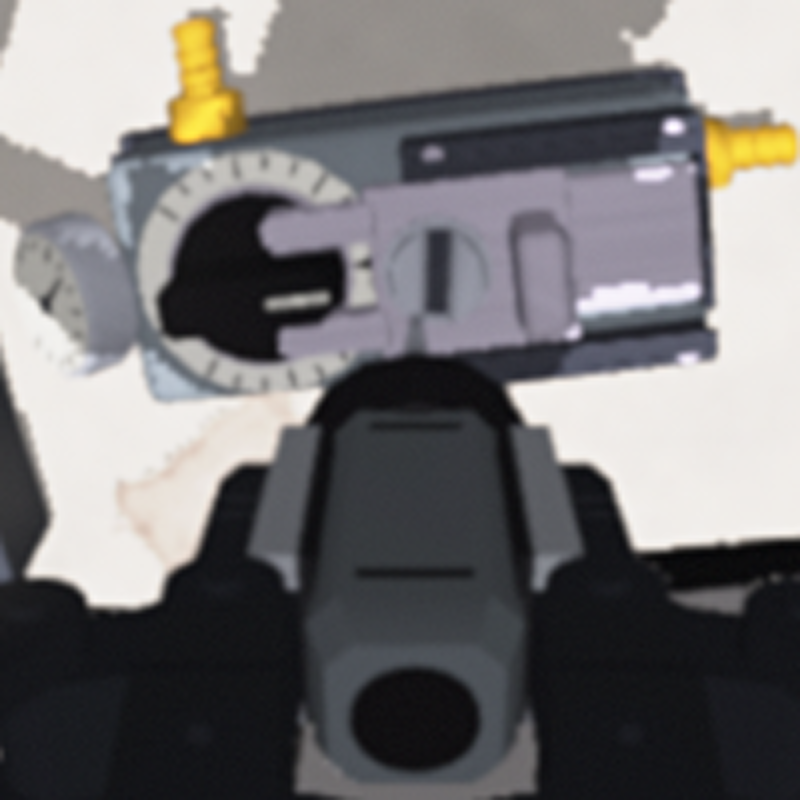

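```bash
cat >> h.py <<'E'
def slot(u,v,ends,crop0,k,off=(-0.4,-2.7),bend=None):
    "head centre crop px, slot end crop px -> world, and shift for driver axis"
    T=pose();q,Rm=T; c=lambda a,b:(crop0[0]+(a+.5)/k-.5,crop0[1]+(b+.5)/k-.5)
    H=onz("wrist",*c(u,v),59,T); print("head",H.round(1))
    a,b=[onz("wrist",*c(*e),58,T) for e in ends]; w=Rm.T@(a-b); ang=np.degrees(np.arctan2(w[0],w[2])); ang=(ang+90)%180-90
    print("slot dir from tool z toward tool x deg %.1f (turn about y by this)"%ang)
    h=Rm.T@(H-q); print("shift cm x %.2f z %.2f  down to head top %.2f"%((h[0]-off[0])/10,(h[2]-off[1])/10,(h[1]-74.5)/10), "tilt of tool y", Rm[:,1].round(3))
    if bend:
        P=onz("wrist",*c(*bend),q[2]-74.5,T); print("blade corner tool",(Rm.T@(P-q)).round(1))
E
python3 - <<'E'
from h import *
slot(438,270,[(438,230),(435,313)],(150,120),4,bend=(416,316))
E
```

```text
head [ 418.1 -228.1   59. ]
slot dir from tool z toward tool x deg 1.7 (turn about y by this)
shift cm x 0.49 z 0.75  down to head top 2.93 tilt of tool y [-0.015  0.007 -1.   ]
blade corner tool [-0.  74.5  4.4]
```

```bash
python3 -m crank '[[-0.3,1.7,-0.9,0.47,0,0.7,-1],[0,0,0,0,1,0,-1],[0,0,0,0,1,0,-1],[0,0,0,0,0,0,-1],[0,0,0,0,0,0,-1],[0,0,0,0,0,0,-1],[0,0,0,0,0,0,-1],[0,0,0,0,0,0,-1],[0,0,0,0,0,0,-1],[0,0,0,0,0,0,-1]]' 80
python3 - <<'E'
from h import *
st();go([419.1,-227.2,150],-0.146)
im,T=shot("wrist","w19.png"); crop(im,200,300,170,260,8,"c25.png")
E
```

```text
clock: 40.42
eef_pos: [417.7, -222.3, 141.8]
tcp_rot: [-1.571, 0.002, -0.17]
contact_force: [-0.2, 0.2, -0.7]
opening: 0.246
t 40.42 p [ 417.7 -222.3  141.8] rpy [-1.571  0.002 -0.17 ] F [-0.2  0.2 -0.7] M [-0.03  0.    0.02] op 0.246 q [-0.49  0.25  2.04 -0.    0.85 -0.32]
shift cm (now axes) [ 0.22 -0.82 -0.46] turn deg [ 0.  -1.4 -0.1] |  shift in target axes [ 0.21 -0.82 -0.46]
```

View pics/c25.png

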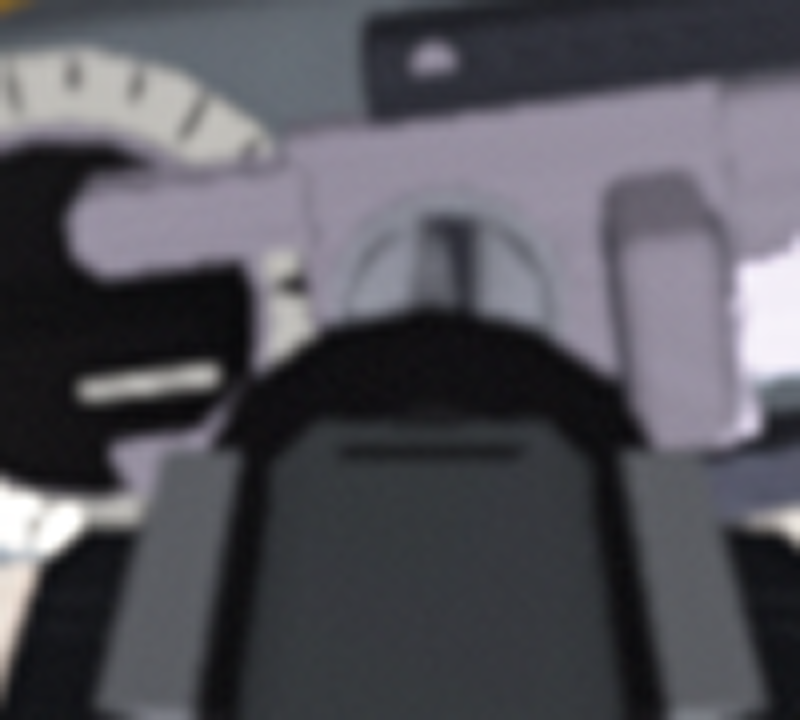

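```bash
python3 - <<'E'
from h import *
slot(449,297,[(451,220),(449,310)],(200,170),8,off=(-0.2,-2.7),bend=(433,215))
E
```

```text
head [ 418.3 -227.4   59. ]
slot dir from tool z toward tool x deg 1.1 (turn about y by this)
shift cm x 0.18 z -0.22  down to head top 0.83 tilt of tool y [-0.002  0.    -1.   ]
blade corner tool [ 0.  74.5  6.1]
```

```bash
python3 -m crank '[[0,1,0,0.18,0,-0.25,-1],[0,0,0,0,0,0,-1],[0,0,0,0,0,0,-1],[0,0,0,0,0.4,0,-1],[0,0,0,0,0.3,0,-1],[0,0,0,0,0.3,0,-1],[0,0,0,0,0.2,0,-1],[0,0,0,0,0.2,0,-1],[0,0,0,0,0.2,0,-1],[0,0,0,0,0,0,-1]]' 80
python3 - <<'E'
from h import *
st()
im,T=shot("wrist","w20.png"); crop(im,200,300,170,260,8,"c26.png")
E
```

```text
clock: 41.3
eef_pos: [420.1, -226.1, 126.0]
tcp_rot: [-1.572, 0.0, -0.189]
contact_force: [-3.4, 2.1, 10.3]
opening: 0.246
t 41.30 p [ 420.1 -226.1  126. ] rpy [-1.572  0.    -0.189] F [-3.4  2.1 10.3] M [0.46 0.7  0.04] op 0.246 q [-0.5   0.28  2.05 -0.    0.81 -0.31]
```

View pics/c26.png

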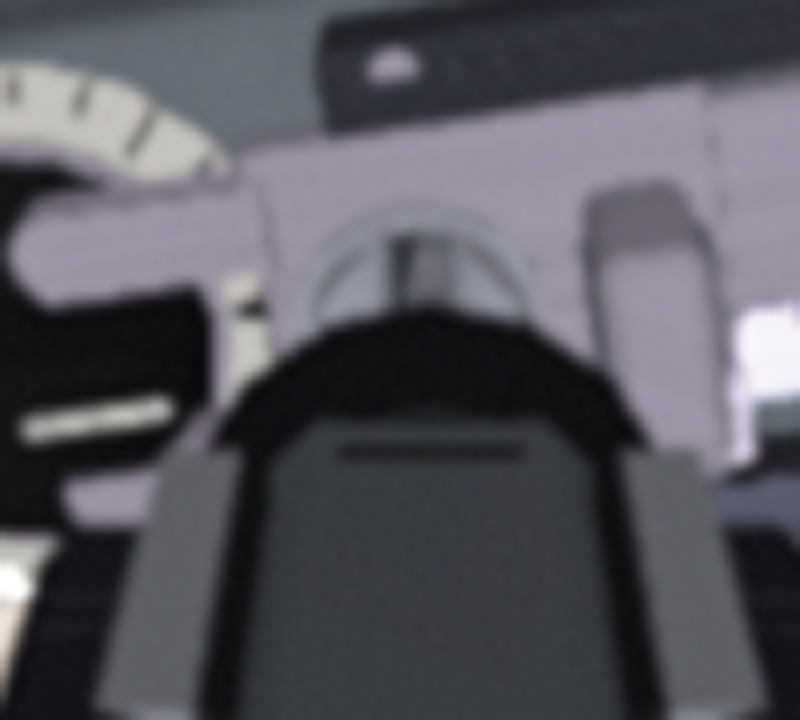

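```bash
python3 -m crank '[[0,3,0,0.02,0.1,0,-1],[0,7,0,0.03,0.1,0,-1],[0,7,0,0.03,0.1,0,-1],[0,7,0,0.03,0.1,0,-1],[0,7,0,0.03,0.1,0,-1],[0,7,0,0.03,0.1,0,-1],[0,7,0,0.03,0.1,0,-1],[0,7,0,0.03,0.1,0,-1],[0,7,0,0.03,0.1,0,-1],[0,7,0,0.03,0.1,0,-1]]' 100
python3 - <<'E'
from h import *
st()
im,T=shot("wrist","w21.png"); crop(im,170,330,140,260,5,"c27.png")
E
```

```text
clock: 42.18
eef_pos: [424.1, -229.1, 125.9]
tcp_rot: [-1.57, -0.004, -1.367]
contact_force: [-3.5, 0.7, 15.6]
opening: 0.243
t 42.18 p [ 424.1 -229.1  125.9] rpy [-1.57  -0.004 -1.367] F [-3.5  0.7 15.6] M [ 0.22  0.96 -0.  ] op 0.243 q [-0.5   0.29  2.04 -0.    0.81  0.87]
```

View pics/c27.png

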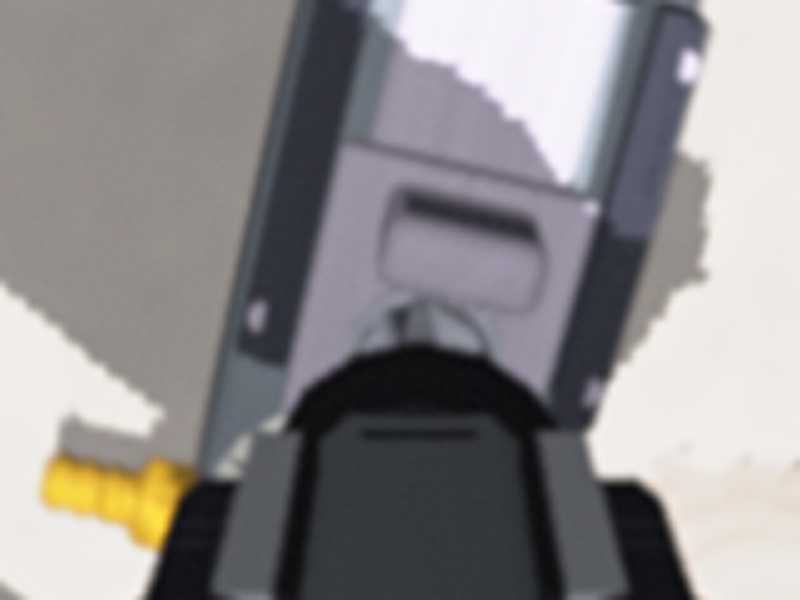

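```bash
python3 -m crank '[[0,7,0,0.03,0.05,0,-1],[0,7,0,0.03,0.05,0,-1],[0,5,0,0.03,0.05,0,-1],[0,4,0,0.02,0.05,0,-1],[0,4,0,0,0.05,0,-1],[0,3,0,0,0.05,0,-1],[0,3,0,0,0.05,0,-1],[0,3,0,0,0.05,0,-1],[0,3,0,0,0,0,-1],[0,3,0,0,0,0,-1]]' 100
python3 - <<'E'
from h import *
st()
im,T=shot("wrist","w22.png"); crop(im,170,330,140,260,5,"c28.png")
E
```

```text
clock: 43.07
eef_pos: [423.8, -232.2, 126.5]
tcp_rot: [-1.566, -0.006, -2.128]
contact_force: [-0.0, -0.1, -0.2]
opening: 0.244
t 43.07 p [ 423.8 -232.2  126.5] rpy [-1.566 -0.006 -2.128] F [-0.  -0.1 -0.2] M [-0.11  0.14  0.49] op 0.244 q [-0.5   0.29  2.04 -0.01  0.81  1.63]
```

View pics/c28.png

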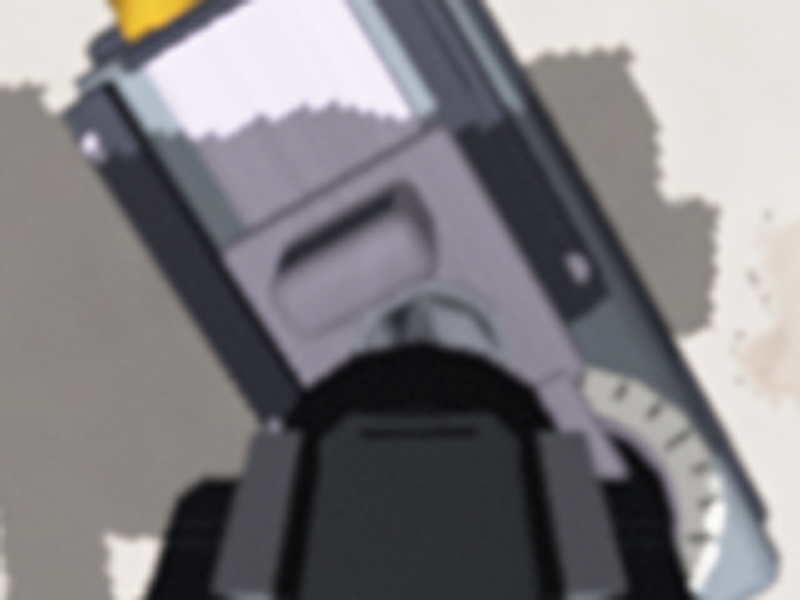

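```bash
python3 -m crank '[[0,-4,0,0,0,0,-1],[0,-4,0,0,0,0,-1],[0,0,0,0,-0.6,0,-1],[0,0,0,0,-1,0,-1],[0,0,0,0,-2,0,-1],[0,0,0,0,-2,-1,-1],[0,0,0,0,0,-1,-1],[0,0,0,0,0,0,-1],[0,0,0,0,0,0,-1],[0,0,0,0,0,0,-1]]' 100
python3 - <<'E'
from h import *
st()
im,T=shot("wrist","w23.png"); crop(im,150,350,100,300,4,"c29.png")
E
```

```text
clock: 43.95
eef_pos: [405.1, -222.9, 186.6]
tcp_rot: [-1.566, -0.006, -1.993]
contact_force: [0.5, -1.6, -0.7]
opening: 0.244
t 43.95 p [ 405.1 -222.9  186.6] rpy [-1.566 -0.006 -1.993] F [ 0.5 -1.6 -0.7] M [ 0.04 -0.02 -0.02] op 0.244 q [-0.5   0.17  2.03 -0.01  0.94  1.49]
```

View pics/c29.png

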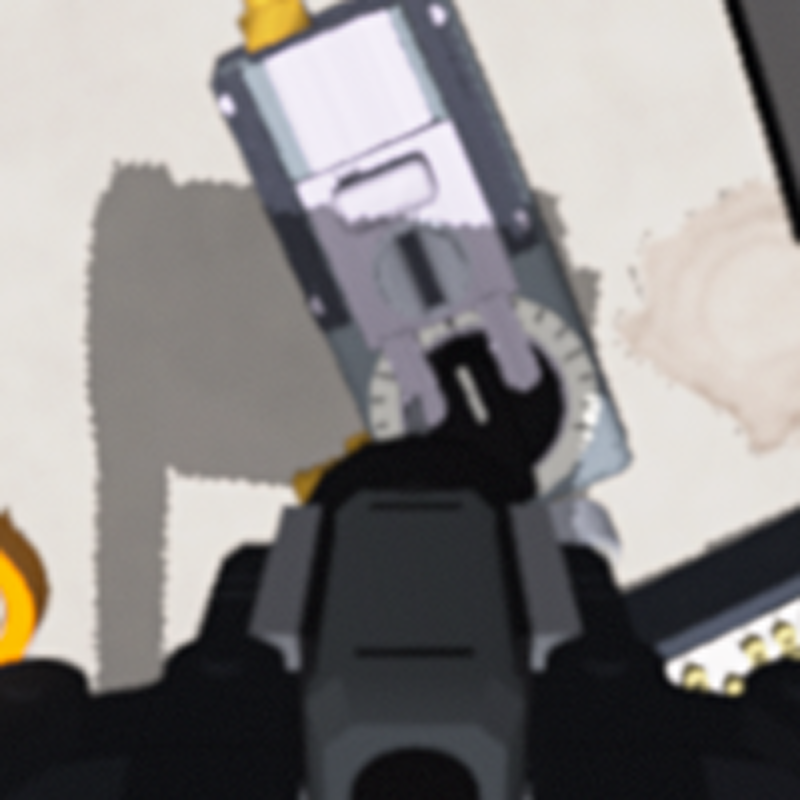

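```bash
python3 -m crank '[[0,-7,0,0,0,-3,-1],[0,-7,0,0,-0.5,-3,-1],[0,-7,0,0,-0.5,0,-1],[0,-7,0,0,0,0,-1],[0,-7,0,0,0,0,-1],[0,-7,0,0,0,0,-1],[0,-7,0,0,0,0,-1],[0,-7,0,0,0,0,-1],[0,-7,0,0,0,0,-1],[0,-7,0,0,0,0,-1]]' 100
python3 - <<'E'
from h import *
st();go([350,100,200],-0.27)
E
```

```text
clock: 44.83
eef_pos: [346.3, -200.2, 190.3]
tcp_rot: [-1.577, 0.004, -0.745]
contact_force: [0.2, 0.1, -0.5]
opening: 0.244
t 44.83 p [ 346.3 -200.2  190.3] rpy [-1.577  0.004 -0.745] F [ 0.2  0.1 -0.5] M [ 0.03 -0.06 -0.03] op 0.244 q [-0.52  0.07  2.14 -0.01  0.94  0.22]
shift cm (now axes) [-20.08  -1.03  22.32] turn deg [  0.3 -27.2  -0.3] |  shift in target axes [-7.65 -0.97 29.03]
```

```bash
python3 -m crank '[[0,-7,0,-2.6,-0.3,2.8,-1],[0,-7,0,-2.2,-0.3,3.1,-1],[0,-7,0,-1.8,0,3.3,-1],[0,-6,0,-1.4,0,3.5,-1],[0,0,0,-1,0,3.7,-1],[0,0,0,-1,0,3.7,-1],[0,0,0,-1,0,3.7,-1],[0,0,0,-1,0,3.7,-1],[0,0,0,0,0,3.7,-1],[0,0,0,1,0,3.7,-1]]' 100
python3 - <<'E'
from h import *
st();go([549.5,208,170],-0.27)
E
```

```text
clock: 45.67
eef_pos: [370.7, 182.3, 191.1]
tcp_rot: [-1.578, 0.01, -0.259]
contact_force: [0.6, -0.3, -0.8]
opening: 0.246
t 45.67 p [370.7 182.3 191.1] rpy [-1.578  0.01  -0.259] F [ 0.6 -0.3 -0.8] M [-0.03 -0.07 -0.  ] op 0.246 q [0.45 0.09 2.11 0.   0.96 0.71]
shift cm (now axes) [16.65  1.89  7.07] turn deg [ 0.4  0.6 -0.6] |  shift in target axes [16.55  2.11  7.24]
```

```bash
python3 -m crank '[[0,0.6,0,3,0,0.8,-1],[0,0,-0.6,3.5,0.4,0.8,-1],[0,0,0,3.5,0.5,0.9,-1],[0,0,0,3.5,0.5,0.9,-1],[0,0,0,2.6,0.5,0.8,-1],[0,0,0,0,0,0,-1],[0,0,0,0,0,0,-1],[0,0,0,0,0,0,-1],[0,0,0,0,0,0,-1],[0,0,0,0,0,0,-1]]' 100
python3 - <<'E'
from h import *
st();go([549.5,208,160],-0.27)
im,T=shot("wrist","w24.png"); crop(im,150,350,120,320,4,"c30.png")
E
```

```text
clock: 46.5
eef_pos: [543.7, 192.0, 161.4]
tcp_rot: [-1.581, 0.006, -0.258]
contact_force: [-0.8, -0.6, -1.0]
opening: 0.242
t 46.50 p [543.7 192.  161.4] rpy [-1.581  0.006 -0.258] F [-0.8 -0.6 -1. ] M [ 0.05 -0.   -0.01] op 0.242 q [ 0.34  0.37  1.8  -0.01  0.98  0.6 ]
shift cm (now axes) [0.16 0.12 1.69] turn deg [ 0.6  0.7 -0.4] |  shift in target axes [0.13 0.14 1.7 ]
```

View pics/c30.png

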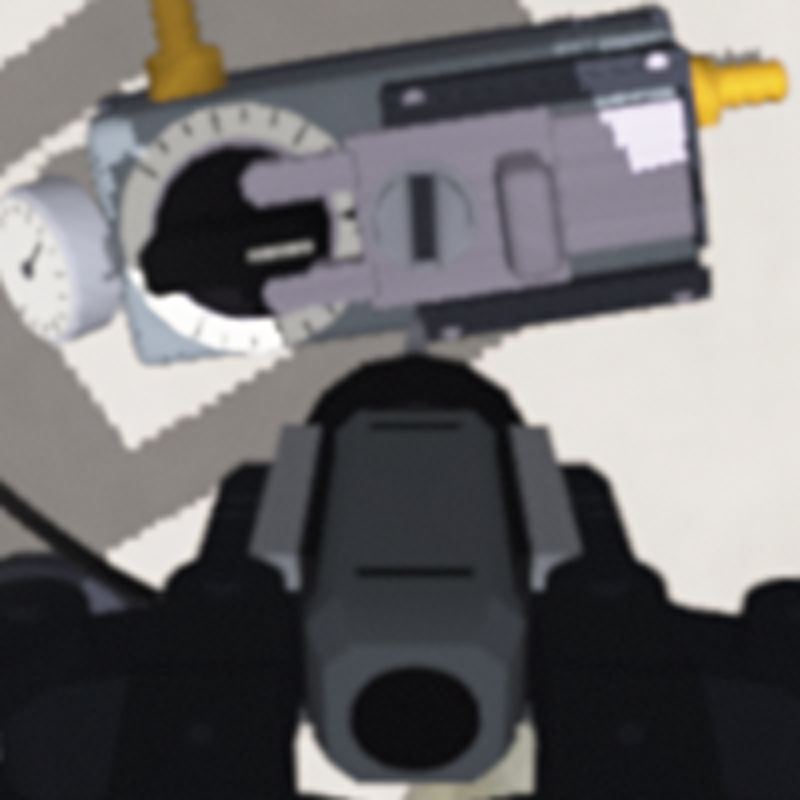

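```bash
python3 - <<'E'
from h import *
slot(422,216,[(423,178),(424,258)],(150,120),4,off=(-0.2,-2.7),bend=(417,318))
E
```

```text
head [547.9 206.9  59. ]
slot dir from tool z toward tool x deg -0.8 (turn about y by this)
shift cm x 0.13 z 1.93  down to head top 2.78 tilt of tool y [-0.009 -0.008 -1.   ]
blade corner tool [ 0.1 74.5  4. ]
```

```bash
python3 -m crank '[[0.6,-0.7,-0.4,0.12,0,1,-1],[0,0,0,0,1,0.8,-1],[0,0,0,0,1,0,-1],[0,0,0,0,0,0,-1],[0,0,0,0,0,0,-1],[0,0,0,0,0,0,-1],[0,0,0,0,0,0,-1],[0,0,0,0,0,0,-1],[0,0,0,0,0,0,-1],[0,0,0,0,0,0,-1]]' 100
python3 - <<'E'
from h import *
st();go([549.5,208,160],-0.27)
im,T=shot("wrist","w25.png"); crop(im,200,300,170,260,8,"c31.png")
E
```

```text
clock: 47.38
eef_pos: [547.9, 211.5, 140.3]
tcp_rot: [-1.569, -0.002, -0.243]
contact_force: [0.4, 0.1, -0.8]
opening: 0.245
t 47.38 p [547.9 211.5 140.3] rpy [-1.569 -0.002 -0.243] F [ 0.4  0.1 -0.8] M [ 0.04 -0.01  0.01] op 0.245 q [0.37 0.41 1.8  0.   0.92 0.61]
shift cm (now axes) [ 0.25 -1.97 -0.3 ] turn deg [-0.1  1.6  0.1] |  shift in target axes [ 0.25 -1.97 -0.3 ]
```

View pics/c31.png

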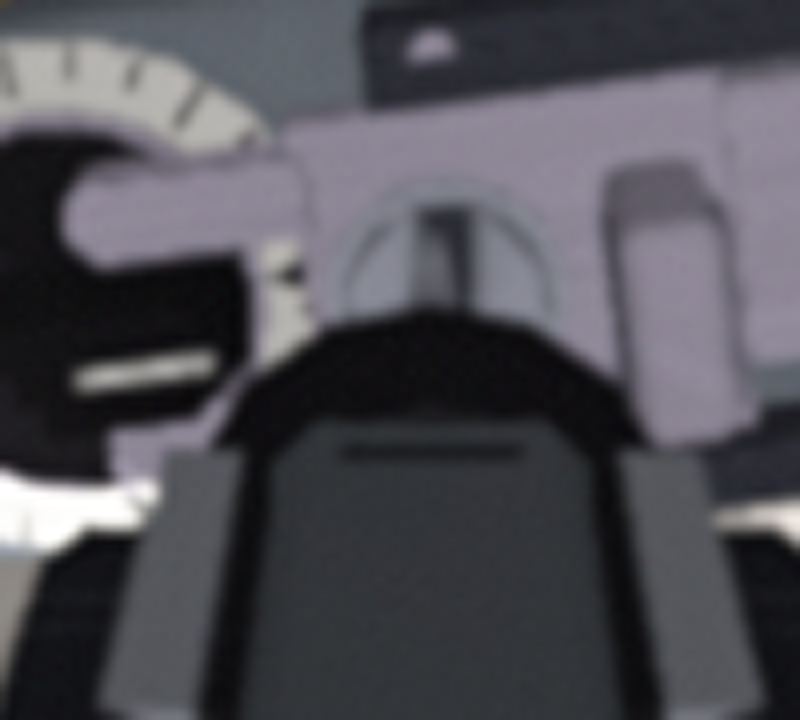

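```bash
python3 -m crank '[[0,0.5,0,0.18,0,-0.3,-1],[0,0,0,0,0,0,-1],[0,0,0,0,0,0,-1],[0,0,0,0,0.4,0,-1],[0,0,0,0,0.3,0,-1],[0,0,0,0,0.3,0,-1],[0,0,0,0,0.2,0,-1],[0,0,0,0,0.2,0,-1],[0,0,0,0,0.1,0,-1],[0,0,0,0,0,0,-1]]' 100
python3 - <<'E'
from h import *
st()
im,T=shot("wrist","w26.png"); crop(im,200,300,170,260,8,"c32.png")
E
```

```text
clock: 48.27
eef_pos: [549.8, 207.9, 126.4]
tcp_rot: [-1.568, -0.003, -0.253]
contact_force: [-2.5, -1.8, 3.4]
opening: 0.244
t 48.27 p [549.8 207.9 126.4] rpy [-1.568 -0.003 -0.253] F [-2.5 -1.8  3.4] M [-0.38  0.53 -0.  ] op 0.244 q [0.36 0.43 1.81 0.   0.9  0.61]
```

View pics/c32.png

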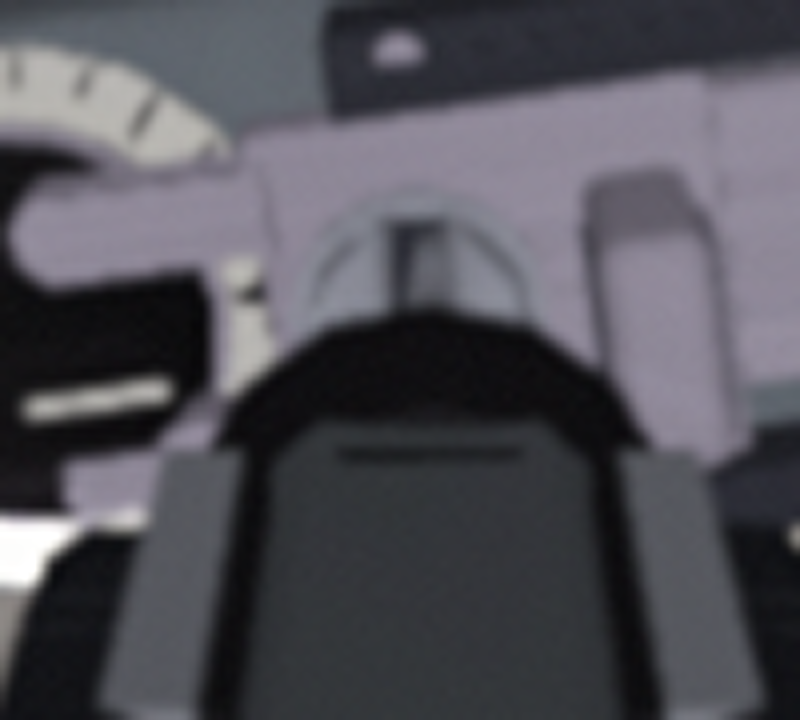

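```bash
python3 -m crank '[[0,3,0,0.02,0.1,0,-1],[0,7,0,0.03,0.1,0,-1],[0,7,0,0.03,0.1,0,-1],[0,7,0,0.03,0.1,0,-1],[0,7,0,0.03,0.1,0,-1],[0,7,0,0.03,0.1,0,-1],[0,7,0,0.03,0.1,0,-1],[0,7,0,0.03,0.1,0,-1],[0,7,0,0.03,0.1,0,-1],[0,7,0,0.03,0.1,0,-1]]' 100
python3 -m crank '[[0,7,0,0.03,0.05,0,-1],[0,7,0,0.03,0.05,0,-1],[0,5,0,0.03,0.05,0,-1],[0,4,0,0.02,0.05,0,-1],[0,4,0,0,0.05,0,-1],[0,3,0,0,0.05,0,-1],[0,3,0,0,0.05,0,-1],[0,3,0,0,0.05,0,-1],[0,3,0,0,0,0,-1],[0,2,0,0,0,0,-1]]' 100
python3 -c "
from h import *
st()"
python3 -m crank '[[0,-4,0,0,0,0,-1],[0,-4,0,0,0,0,-1],[0,0,0,0,-0.6,0,-1],[0,0,0,0,-1,0,-1],[0,0,0,0,-2,0,-1],[0,0,0,0,-2,-1,-1],[0,0,0,0,0,-1,-1],[0,0,0,0,0,0,-1],[0,0,0,0,0,0,-1],[0,0,0,0,0,0,-1]]' 100
python3 - <<'E'
from h import *
st()
im,T=shot("wrist","w27.png"); crop(im,150,350,100,300,4,"c33.png")
E
```

```text
clock: 49.15
eef_pos: [552.3, 205.6, 126.2]
tcp_rot: [-1.566, -0.0, -1.431]
contact_force: [-3.6, -1.8, 11.8]
opening: 0.244
clock: 49.98
eef_pos: [551.7, 203.0, 126.6]
tcp_rot: [-1.565, -0.001, -2.179]
contact_force: [0.6, 0.3, -1.8]
opening: 0.245
t 49.98 p [551.7 203.  126.6] rpy [-1.565e+00 -1.000e-03 -2.179e+00] F [ 0.6  0.3 -1.8] M [-0.03  0.15  0.4 ] op 0.245 q [ 0.35  0.43  1.81 -0.01  0.9   2.54]
clock: 50.82
eef_pos: [532.9, 212.9, 186.3]
tcp_rot: [-1.565, -0.001, -2.047]
contact_force: [-0.1, 0.2, -1.6]
opening: 0.243
t 50.82 p [532.9 212.9 186.3] rpy [-1.565e+00 -1.000e-03 -2.047e+00] F [-0.1  0.2 -1.6] M [0.03 0.02 0.01] op 0.243 q [ 0.38  0.33  1.8  -0.01  1.01  2.43]
```

View pics/c33.png

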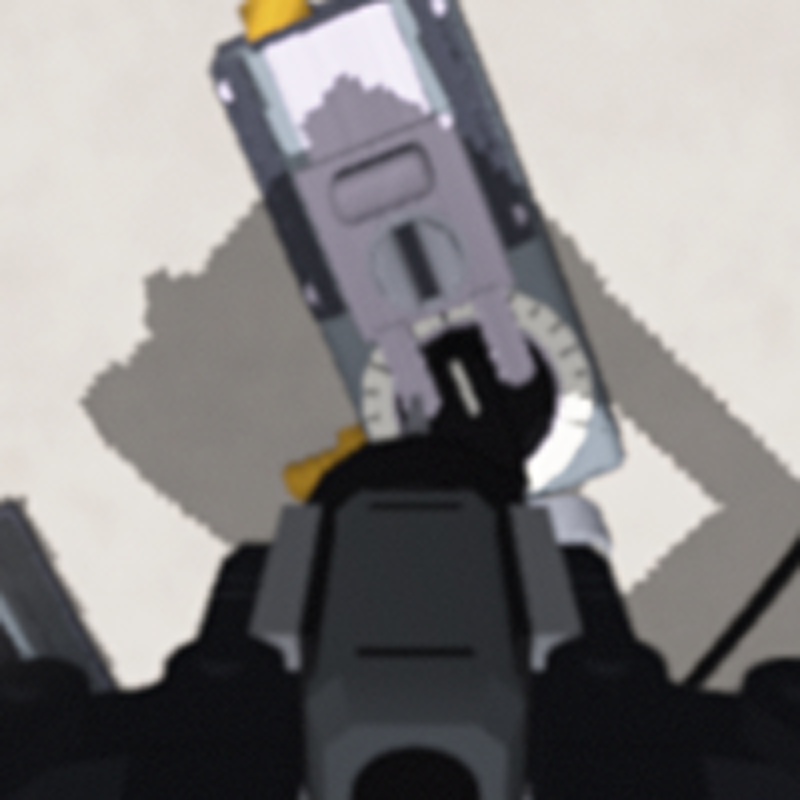

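```bash
python3 -m crank '[[0,-7,0,-2.5,0,-2.7,-1],[0,-7,0,-2.5,0,-2.7,-1],[0,-7,0,0,0,0,-1],[0,-7,0,0,0,0,-1],[0,-7,0,0,0,0,-1],[0,-7,0,0,0,0,-1],[0,-7,0,0,0,0,-1],[0,-7,0,0,0,0,-1],[0,-7,0,0,0,0,-1],[0,-7,0,0,0,0,-1]]' 100
python3 - <<'E'
from h import *
st();go([471.3,387.9,162],-0.226)
E
```

```text
clock: 51.7
eef_pos: [502.3, 280.4, 176.7]
tcp_rot: [-1.581, -0.004, -0.804]
contact_force: [-0.3, -0.1, -1.0]
opening: 0.244
t 51.70 p [502.3 280.4 176.7] rpy [-1.581 -0.004 -0.804] F [-0.3 -0.1 -1. ] M [-0.01 -0.04  0.01] op 0.244 q [ 0.51  0.35  1.8  -0.01  1.    1.32]
shift cm (now axes) [-9.9   1.38  5.25] turn deg [  0.7 -33.1   0. ] |  shift in target axes [-5.43  1.47  9.79]
```

```bash
python3 -m crank '[[0.7,-7,0,0,0,0,-1],[0,-7,0,0,0,0,-1],[0,-7,0,0,0,0,-1],[0,-7,0,0,0,0,-1],[0,-5,0,-1.8,0.5,2.8,-1],[0,0,0,-1.8,0.5,2.8,-1],[0,0,0,-1.8,0.3,2.8,-1],[0,0,0,0,0,0,-1],[0,0,0,0,0,0,-1],[0,0,0,0,0,0,-1]]' 100
python3 -m crank '[[0,0,0,0,0,0,-1],[0,0,0,0,0,0,-1],[0,0,0,0,0,0,-1],[0,0,0,0,0,0,-1],[0,0,0,0,0,0,-1],[0,0,0,0,0,0,-1],[0,0,0,0,0,0,-1],[0,0,0,0,0,0,-1],[0,0,0,0,0,0,-1],[0,0,0,0,0,0,-1]]' 100
python3 - <<'E'
from h import *
st();go([471.3,387.9,162],-0.226)
im,T=shot("wrist","w28.png"); crop(im,150,350,120,320,4,"c34.png")
E
```

```text
clock: 52.53
eef_pos: [469.1, 373.9, 153.5]
tcp_rot: [-1.581, 0.004, -0.208]
contact_force: [-0.4, -0.4, -0.3]
opening: 0.242
clock: 53.37
eef_pos: [471.1, 369.6, 153.5]
tcp_rot: [-1.582, 0.004, -0.214]
contact_force: [0.8, -0.2, -1.1]
opening: 0.241
t 53.37 p [471.1 369.6 153.5] rpy [-1.582  0.004 -0.214] F [ 0.8 -0.2 -1.1] M [ 0.02 -0.02  0.04] op 0.241 q [ 0.67  0.41  1.76 -0.01  0.98  0.88]
shift cm (now axes) [-0.38 -0.87  1.79] turn deg [ 0.6  0.7 -0.2] |  shift in target axes [-0.39 -0.85  1.79]
```

View pics/c34.png

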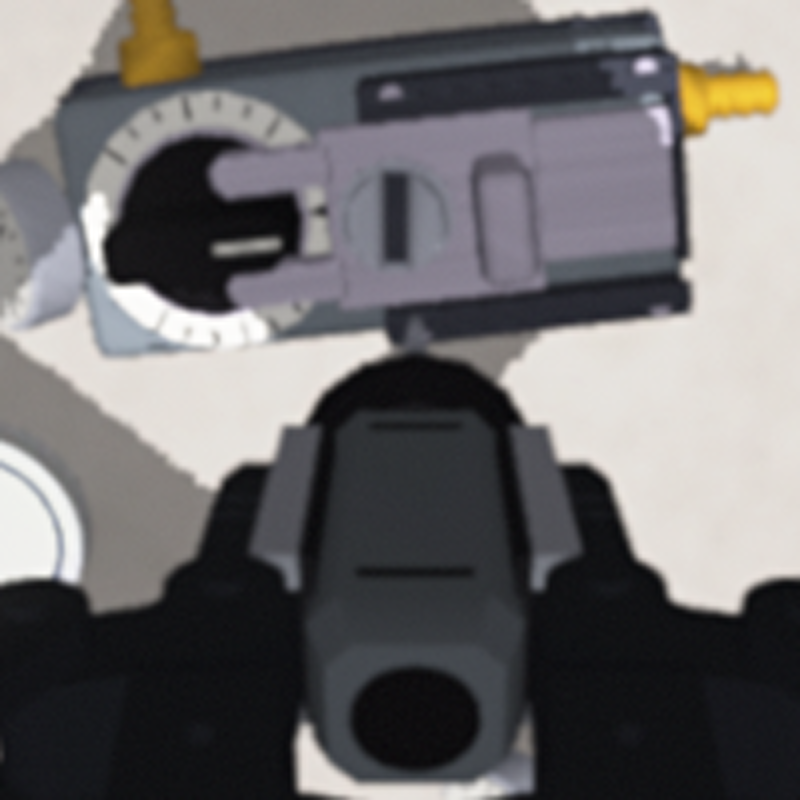

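```bash
python3 - <<'E'
from h import *
slot(394,215,[(396,175),(397,260)],(150,120),4,off=(-0.2,-2.7),bend=(416,318))
E
```

```text
head [470.2 387.8  59. ]
slot dir from tool z toward tool x deg -0.4 (turn about y by this)
shift cm x -0.42 z 2.14  down to head top 1.98 tilt of tool y [-0.006 -0.01  -1.   ]
blade corner tool [-0.1 74.5  4. ]
```

```bash
python3 -m crank '[[0.6,-0.3,-0.2,-0.42,0,0.9,-1],[0,0,0,0,0.6,0.8,-1],[0,0,0,0,0.6,0,-1],[0,0,0,0,0,0,-1],[0,0,0,0,0,0,-1],[0,0,0,0,0,0,-1],[0,0,0,0,0,0,-1],[0,0,0,0,0,0,-1],[0,0,0,0,0,0,-1],[0,0,0,0,0,0,-1]]' 100
python3 - <<'E'
from h import *
st();go([471.3,387.9,162],-0.226)
im,T=shot("wrist","w29.png"); crop(im,200,300,170,260,8,"c35.png")
E
```

```text
clock: 54.25
eef_pos: [470.0, 389.4, 139.4]
tcp_rot: [-1.571, 0.0, -0.207]
contact_force: [0.3, -0.5, -0.9]
opening: 0.239
t 54.25 p [470.  389.4 139.4] rpy [-1.571  0.    -0.207] F [ 0.3 -0.5 -0.9] M [0.01 0.04 0.04] op 0.239 q [0.69 0.44 1.75 0.   0.95 0.9 ]
shift cm (now axes) [ 0.16 -2.26 -0.12] turn deg [ 0.   1.1 -0. ] |  shift in target axes [ 0.16 -2.26 -0.12]
```

View pics/c35.png

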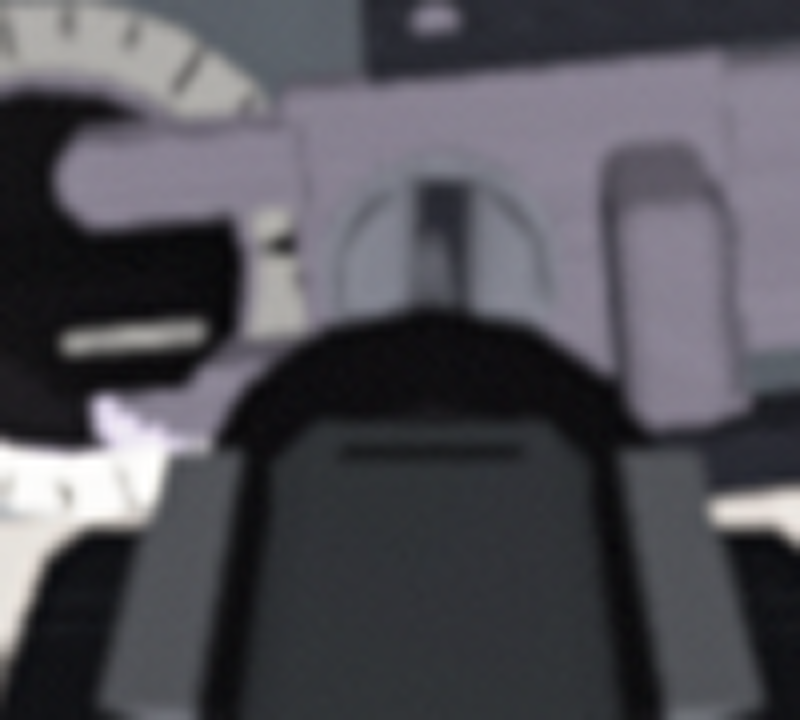

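```bash
python3 -m crank '[[0,0,0,0.12,0,0,-1],[0,0,0,0,0,0,-1],[0,0,0,0,0,0,-1],[0,0,0,0,0.4,0,-1],[0,0,0,0,0.3,0,-1],[0,0,0,0,0.2,0,-1],[0,0,0,0,0.2,0,-1],[0,0,0,0,0.2,0,-1],[0,0,0,0,0.1,0,-1],[0,0,0,0,0,0,-1]]' 100
python3 - <<'E'
from h import *
st()
im,T=shot("wrist","w30.png"); crop(im,200,300,170,260,8,"c36.png")
E
```

```text
clock: 55.13
eef_pos: [472.0, 389.4, 126.5]
tcp_rot: [-1.57, -0.001, -0.207]
contact_force: [-2.9, -1.1, 4.1]
opening: 0.242
t 55.13 p [472.  389.4 126.5] rpy [-1.57e+00 -1.00e-03 -2.07e-01] F [-2.9 -1.1  4.1] M [-0.46  0.47  0.  ] op 0.242 q [0.69 0.46 1.76 0.   0.92 0.89]
```

View pics/c36.png

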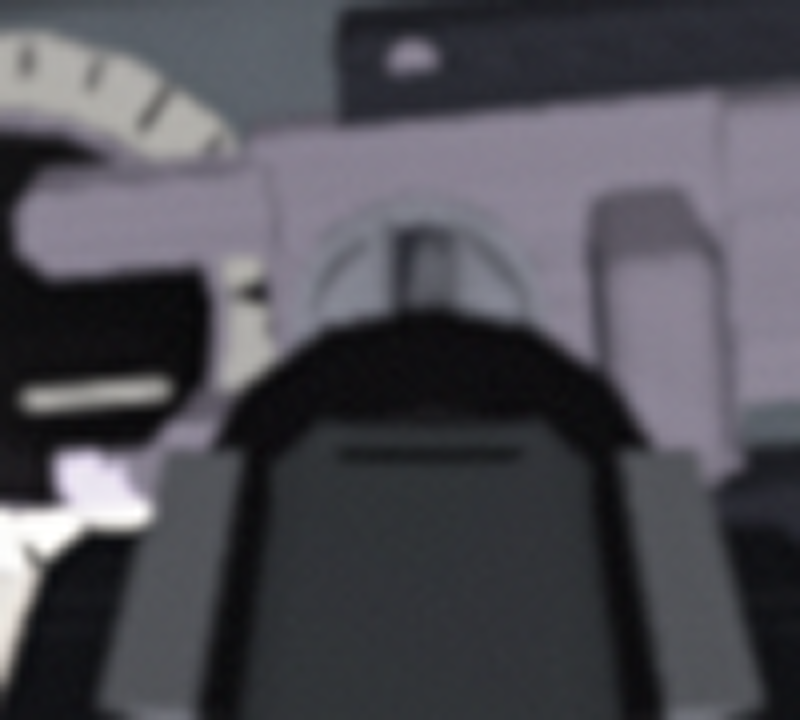

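```bash
python3 -m crank '[[0,3,0,0.02,0.1,0,-1],[0,7,0,0.03,0.1,0,-1],[0,7,0,0.03,0.1,0,-1],[0,7,0,0.03,0.1,0,-1],[0,7,0,0.03,0.1,0,-1],[0,7,0,0.03,0.1,0,-1],[0,7,0,0.03,0.1,0,-1],[0,7,0,0.03,0.1,0,-1],[0,7,0,0.03,0.1,0,-1],[0,7,0,0.03,0.1,0,-1]]' 100
python3 -m crank '[[0,7,0,0.03,0.05,0,-1],[0,7,0,0.03,0.05,0,-1],[0,5,0,0.03,0.05,0,-1],[0,4,0,0.02,0.05,0,-1],[0,4,0,0,0.05,0,-1],[0,3,0,0,0.05,0,-1],[0,3,0,0,0.05,0,-1],[0,3,0,0,0.05,0,-1],[0,3,0,0,0,0,-1],[0,2,0,0,0,0,-1]]' 100
python3 -c "
from h import *
st()"
python3 -m crank '[[0,-4,0,0,0,0,-1],[0,-4,0,0,0,0,-1],[0,0,0,0,-0.6,0,-1],[0,0,0,0,-1,0,-1],[0,0,0,0,-2,0,-1],[0,0,0,0,-2,-1,-1],[0,0,0,0,0,-1,-1],[0,0,0,0,0,0,-1],[0,0,0,0,0,0,-1],[0,0,0,0,0,0,-1]]' 100
python3 - <<'E'
from h import *
st()
im,T=shot("wrist","w31.png"); crop(im,150,350,100,300,4,"c37.png")
shot("top","t3.png")
E
```

```text
clock: 56.02
eef_pos: [475.0, 387.0, 126.2]
tcp_rot: [-1.568, -0.001, -1.386]
contact_force: [-2.5, -2.3, 11.1]
opening: 0.242
clock: 56.85
eef_pos: [474.6, 383.8, 126.6]
tcp_rot: [-1.566, -0.002, -2.135]
contact_force: [-0.4, 0.7, -0.4]
opening: 0.239
t 56.85 p [474.6 383.8 126.6] rpy [-1.566e+00 -2.000e-03 -2.135e+00] F [-0.4  0.7 -0.4] M [0.01 0.05 0.28] op 0.239 q [ 0.68  0.46  1.76 -0.01  0.92  2.82]
clock: 57.68
eef_pos: [455.3, 392.6, 186.4]
tcp_rot: [-1.566, -0.003, -2.004]
contact_force: [-0.6, 0.8, -0.9]
opening: 0.243
t 57.68 p [455.3 392.6 186.4] rpy [-1.566 -0.003 -2.004] F [-0.6  0.8 -0.9] M [ 0.03 -0.    0.03] op 0.243 q [ 0.71  0.37  1.74 -0.01  1.03  2.72]
```

View pics/c37.png

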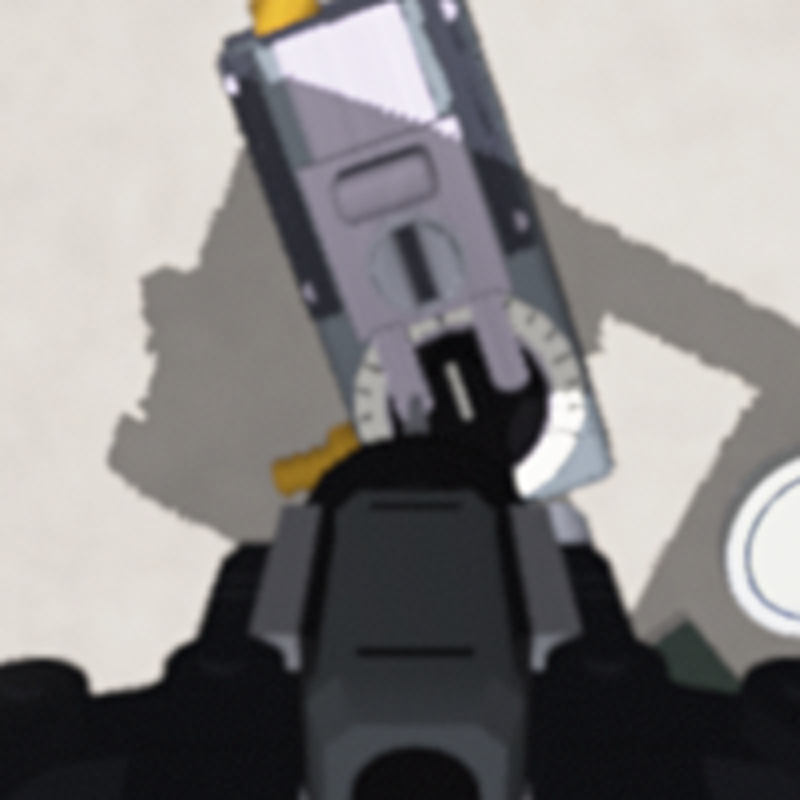

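View pics/t3.png

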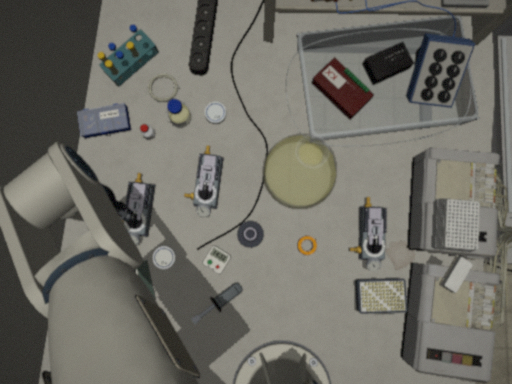

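```bash
python3 - <<'E'
from h import *
S=onz("top",250,234,30);print(onz("top",250,234,10),onz("top",250,234,60))
go([S[0]-50,S[1]-30,215],-1.077)
E
```

```text
[400.6675765   89.28450763  10.        ] [399.81534701  88.66334261  60.        ]
shift cm (now axes) [34.68 -2.77  4.46] turn deg [ -0.1 -53.1   0.3] |  shift in target axes [ 24.37  -2.9  -25.05]
```

```bash
python3 -m crank '[[0,0,0,3.5,-0.6,0.4,-1],[0,0,0,3.9,-0.6,0.4,-1],[0,0,0,3.9,-0.6,0.4,-1],[0,0,0,3.9,-0.6,0.4,-1],[0,0,0,3.9,-0.4,0.4,-1],[0,0,0,3.9,0,0.4,-1],[0,-7,0,3,0,0,-1],[0,-7,0,0,0,0,-1],[0,-7,0,0,0,0,-1],[0,-7,0,0,0,0,-1]]' 100
python3 - <<'E'
from h import *
st();go([350,59,215],-1.077)
E
```

```text
clock: 58.62
eef_pos: [361.2, 134.0, 208.6]
tcp_rot: [-1.577, -0.01, -1.503]
contact_force: [0.0, -1.0, -1.4]
opening: 0.244
t 58.62 p [361.2 134.  208.6] rpy [-1.577 -0.01  -1.503] F [ 0.  -1.  -1.4] M [-0.03 -0.03 -0.02] op 0.244 q [ 0.36  0.01  2.14 -0.01  0.99  1.87]
shift cm (now axes) [ 7.42 -0.56 -1.63] turn deg [  0.5 -24.4   0.5] |  shift in target axes [ 6.07 -0.64 -4.54]
```

```bash
python3 -m crank '[[0.5,-7,0.5,3.5,-0.3,-0.8,-1],[0,-7,0,3.3,-0.3,-0.8,-1],[0,-7,0,0,0,0,-1],[0,-3,0,0,0,0,-1],[0,0,0,0,0,0,-1],[0,0,0,0,0,0,-1],[0,0,0,0,0,0,-1],[0,0,0,0,0,0,-1],[0,0,0,0,0,0,-1],[0,0,0,0,0,0,-1]]' 100
python3 - <<'E'
from h import *
st()
im,T=shot("wrist","w32.png"); crop(im,150,350,80,280,4,"c38.png")
E
```

```text
clock: 59.45
eef_pos: [353.8, 71.2, 211.7]
tcp_rot: [-1.576, -0.001, -1.117]
contact_force: [-0.4, 0.9, -0.3]
opening: 0.244
t 59.45 p [353.8  71.2 211.7] rpy [-1.576e+00 -1.000e-03 -1.117e+00] F [-0.4  0.9 -0.3] M [-0.02 -0.03 -0.  ] op 0.244 q [ 0.2  -0.04  2.18 -0.    1.    1.32]
```

View pics/c38.png

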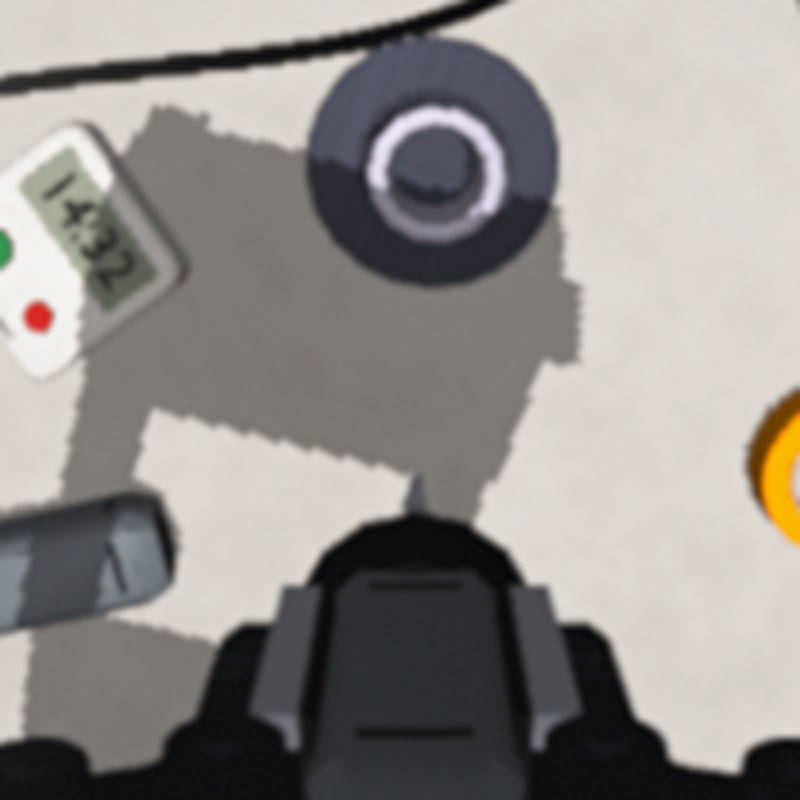

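```bash
cat > m7.py <<'E'
from h import *
import sys
T=pose();q,Rm=T
def C(u,v): return (150+(u+.5)/4-.5,80+(v+.5)/4-.5)
M=onz("wrist",*C(435.5,173.5),60,T);F=onz("wrist",*C(432.5,162.5),10,T)
print(M,F,np.linalg.norm(onz("wrist",*C(366,173),60,T)-onz("wrist",*C(505,173),60,T)))
S=(M+F)/2
p=S+ (Rm@np.array([0.2,0,2.7])); print("TCP over stand",p)
go([p[0],p[1],150])
E
python3 m7.py
```

```text
[403.24485542  90.93106627  60.        ] [403.02382125  90.77951968  10.        ] 33.001822049484744
TCP over stand [405.64856695  91.85952939  34.98720563]
shift cm (now axes) [0.41 6.15 5.59] turn deg [0. 0. 0.] |  shift in target axes [0.41 6.15 5.59]
```

```bash
python3 -m crank '[[0.3,0,0,0.1,1.5,1.8,-1],[0,0,0,0.1,1.5,1.8,-1],[0,0,0,0.1,1.5,1.5,-1],[0,0,0,0,0,0,-1],[0,0,0,0,0,0,-1],[0,0,0,0,0,0,-1],[0,0,0,0,0,0,-1],[0,0,0,0,0,0,-1],[0,0,0,0,0,0,-1],[0,0,0,0,0,0,-1]]' 100
python3 - <<'E'
from h import *
st();q,Rm=pose();p=np.array([403.2,90.8,0])+Rm@np.array([0.2,0,2.7]); go([p[0],p[1],150],pose and r.sense()["tcp_rot"][2])
im,T=shot("wrist","w33.png"); crop(im,150,350,120,320,4,"c39.png")
E
```

```text
clock: 60.33
eef_pos: [401.5, 92.0, 167.8]
tcp_rot: [-1.567, -0.002, -1.117]
contact_force: [0.1, -0.8, -1.0]
opening: 0.248
t 60.33 p [401.5  92.  167.8] rpy [-1.567 -0.002 -1.117] F [ 0.1 -0.8 -1. ] M [0.02 0.02 0.  ] op 0.248 q [ 0.22  0.12  2.14 -0.    0.88  1.34]
shift cm (now axes) [0.2  1.78 0.36] turn deg [-0.2  0.   0.1] |  shift in target axes [0.21 1.78 0.37]
```

View pics/c39.png

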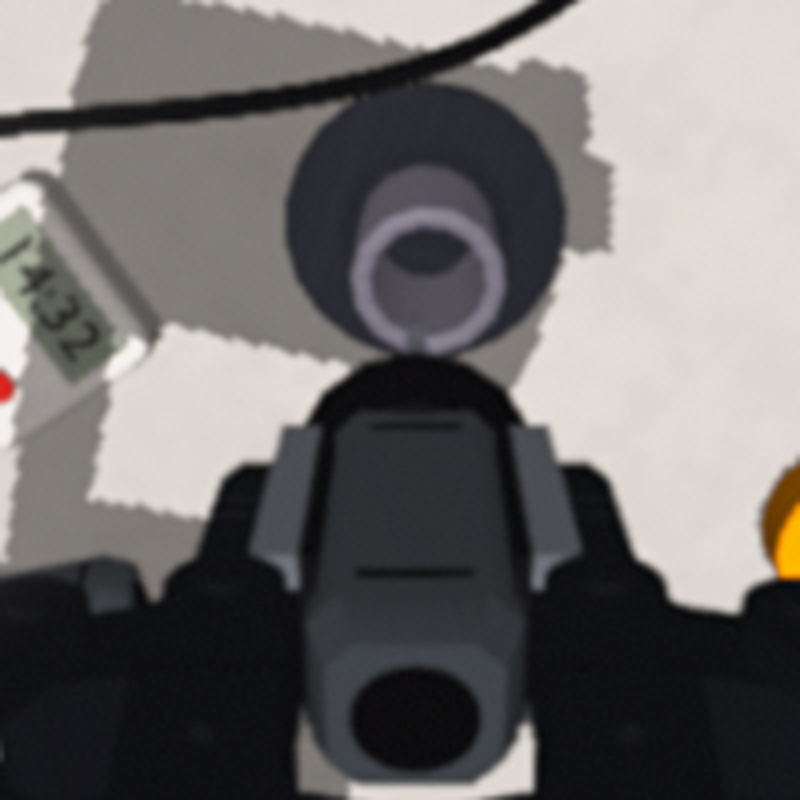

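```bash
python3 -m crank '[[0,0,0,0.2,0,0.33,-1],[0,0,0,0,0.7,0,-1],[0,0,0,0,0.7,0,-1],[0,0,0,0,0,0,-1],[0,0,0,0,0,0,-1],[0,0,0,0,0,0,-1],[0,0,0,0,0,0,-1],[0,0,0,0,0,0,-1],[0,0,0,0,0,0,-1],[0,0,0,0,0,0,-1]]' 100
python3 - <<'E'
from h import *
st();q,Rm=pose();p=np.array([403.2,90.8,0])+Rm@np.array([0.2,0,2.7]); go([p[0],p[1],87],r.sense()["tcp_rot"][2])
im,T=shot("wrist","w34.png"); crop(im,200,300,170,260,6,"c40.png")
E
```

```text
clock: 61.22
eef_pos: [405.7, 91.4, 152.4]
tcp_rot: [-1.567, -0.002, -1.117]
contact_force: [-0.0, 1.1, -0.6]
opening: 0.244
t 61.22 p [405.7  91.4 152.4] rpy [-1.567 -0.002 -1.117] F [-0.   1.1 -0.6] M [-0.03 -0.03  0.07] op 0.244 q [ 0.22  0.15  2.15 -0.    0.84  1.34]
shift cm (now axes) [-0.05  6.54 -0.  ] turn deg [-0.2  0.   0.1] |  shift in target axes [-0.03  6.54  0.02]
```

View pics/c40.png

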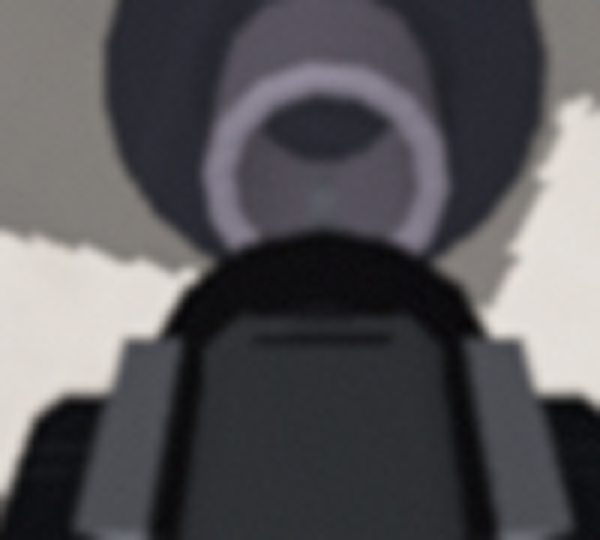

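```bash
python3 -m crank '[[0,0,0,0,1,0,-1],[0,0,0,0,1,0,-1],[0,0,0,0,1,0,-1],[0,0,0,0,1,0,-1],[0,0,0,0,1,0,-1],[0,0,0,0,0.7,0,-1],[0,0,0,0,0.3,0,-1],[0,0,0,0,0,0,-1],[0,0,0,0,0,0,-1],[0,0,0,0,0,0,-1]]' 100
python3 - <<'E'
from h import *
st();q,Rm=pose();p=np.array([403.2,90.8,0])+Rm@np.array([0.2,0,2.7]); go([p[0],p[1],86],r.sense()["tcp_rot"][2])
im,T=shot("wrist","w34.png"); crop(im,150,350,120,320,3,"c41.png")
im,T=shot("side","s4.png"); crop(im,220,370,130,260,5,"c42.png")
E
```

```text
clock: 62.1
eef_pos: [408.2, 92.0, 91.9]
tcp_rot: [-1.562, -0.004, -1.117]
contact_force: [1.3, 0.1, -0.6]
opening: 0.242
t 62.10 p [408.2  92.   91.9] rpy [-1.562 -0.004 -1.117] F [ 1.3  0.1 -0.6] M [ 0.02  0.02 -0.01] op 0.242 q [ 0.22  0.26  2.19 -0.    0.68  1.34]
shift cm (now axes) [-0.1   0.59 -0.24] turn deg [-0.5  0.   0.2] |  shift in target axes [-0.09  0.59 -0.23]
```

View pics/c41.png

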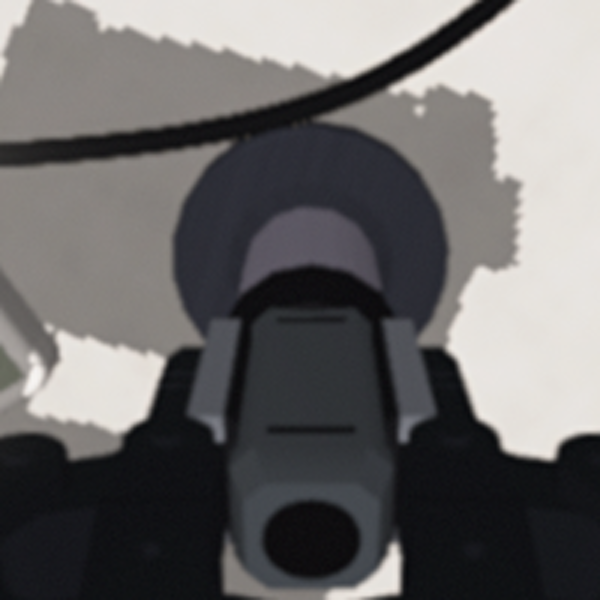

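View pics/c42.png

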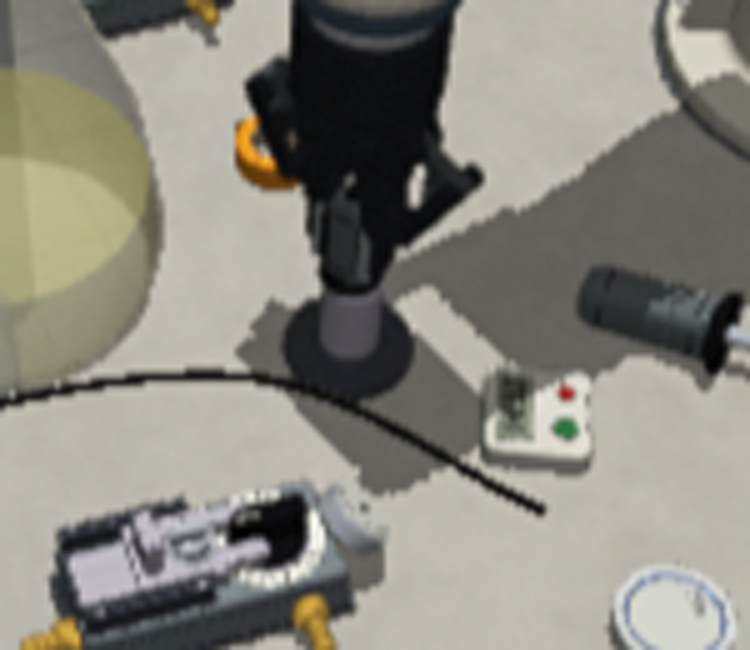

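Inside the tube. Correct the small offset, lower the last few mm and release.

```bash
python3 -m crank '[[-0.4,0,0,-0.1,0.2,-0.23,-1],[0,0,0,0,0.3,0,-1],[0,0,0,0,0.1,0,-1],[0,0,0,0,0,0,-1],[0,0,0,0,0,0,-1],[0,0,0,0,0,0,-0.7],[0,0,0,0,0,0,-0.5],[0,0,0,0,0,0,-0.2],[0,0,0,0,0,0,0],[0,0,0,0,0,0,0]]' 60
python3 - <<'E'
from h import *
st()
im,T=shot("wrist","w35.png"); crop(im,150,350,120,320,3,"c43.png")
E
```

```text
clock: 63.03
eef_pos: [406.6, 92.1, 86.6]
tcp_rot: [-1.567, -0.004, -1.117]
contact_force: [0.6, 0.8, -0.1]
opening: 0.495
t 63.03 p [406.6  92.1  86.6] rpy [-1.567 -0.004 -1.117] F [ 0.6  0.8 -0.1] M [-0.05  0.01 -0.01] op 0.495 q [ 0.22  0.27  2.2  -0.01  0.67  1.34]
```

View pics/c43.png

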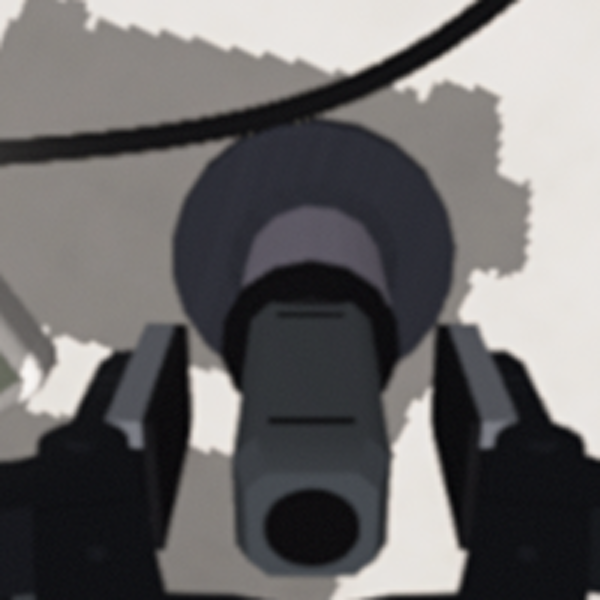

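Released and standing. Retreat straight up and back, then check with all cameras.

```bash
python3 -m crank '[[0,0,0,0,-1.5,0,0],[0,0,0,0,-3,0,0],[0,0,0,0,-3.5,0,0],[0,0,0,0,-3.5,0,0],[0,0,0,0,-2,-2,0],[0,0,0,0,0,-4,0],[0,0,0,0,0,-3,0],[0,0,0,0,0,0,0],[0,0,0,0,0,0,0],[0,0,0,0,0,0,0]]'
python3 - <<'E'
from h import *
st()
im,T=shot("wrist","w36.png"); crop(im,150,350,80,280,3,"c44.png")
s,_=shot("side","s5.png"); crop(s,220,370,130,260,5,"c45.png")
shot("top","t4.png")
E
```

```text
clock: 63.92
eef_pos: [322.8, 51.9, 228.9]
tcp_rot: [-1.564, -0.006, -1.117]
contact_force: [0.1, 0.3, 0.2]
opening: 0.501
t 63.92 p [322.8  51.9 228.9] rpy [-1.564 -0.006 -1.117] F [0.1 0.3 0.2] M [-0.03  0.01  0.04] op 0.501 q [ 0.16 -0.13  2.22 -0.    1.04  1.28]
```

View pics/c44.png

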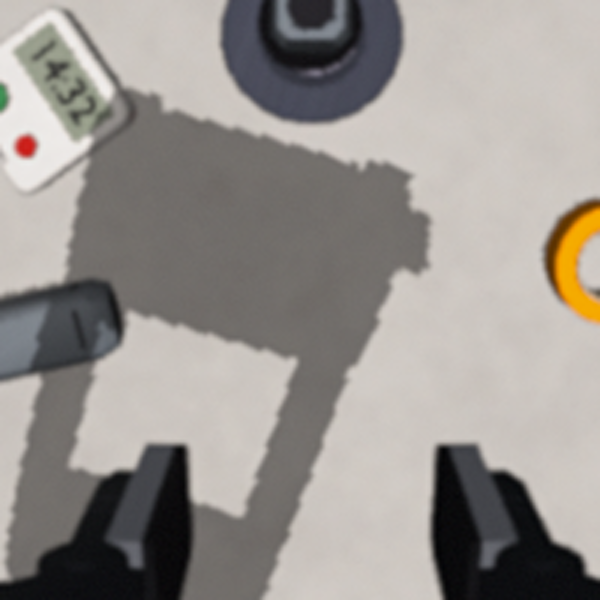

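View pics/c45.png

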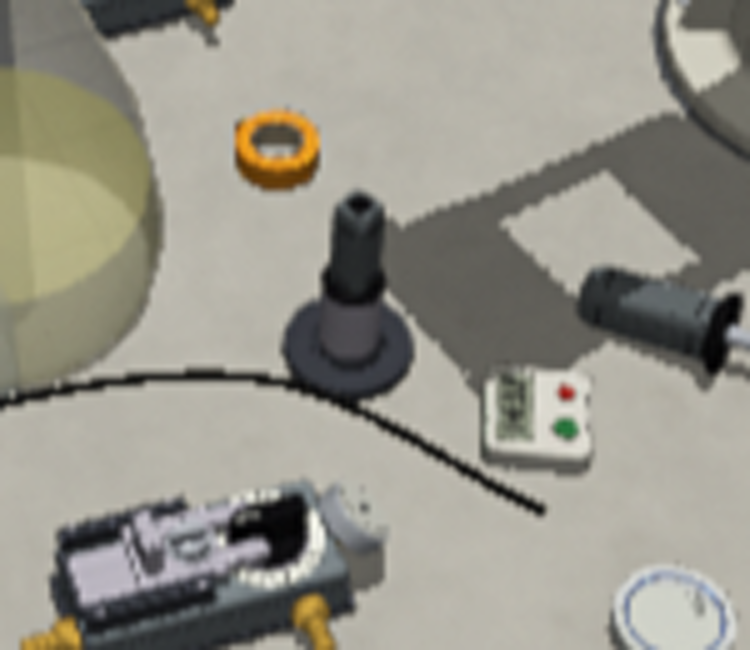

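View pics/t4.png

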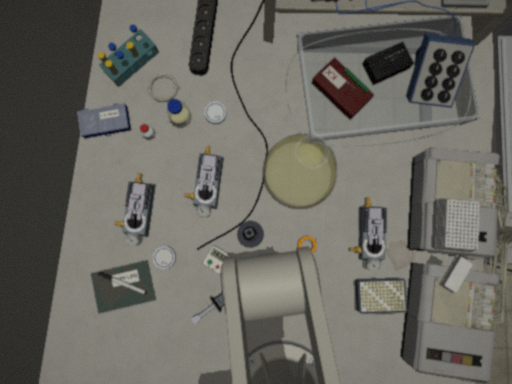

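```bash
python3 - <<'E'
from h import *
im,T=shot("wrist","w37.png"); np.savez("w37.npz",p=T[0],R=T[1]); crop(im,200,320,40,140,6,"c46.png")
s=cv2.imread("pics/s5.png")
E
```

```text
(no output)
```

View pics/c46.png

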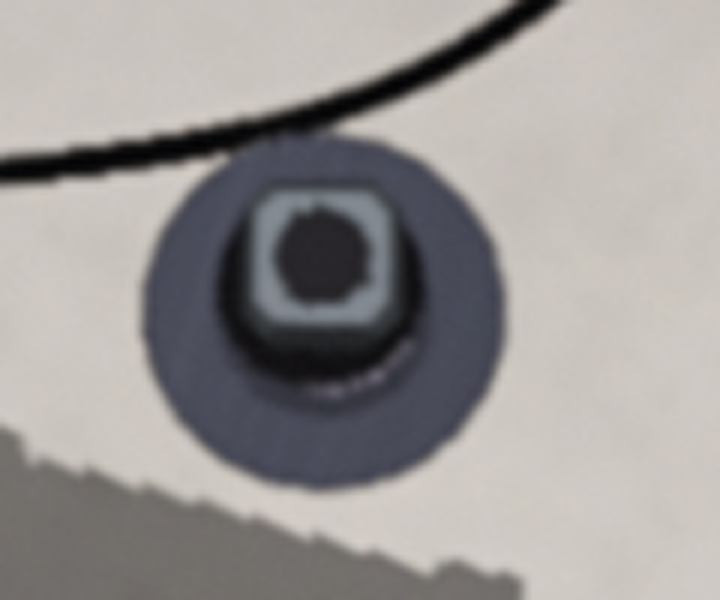

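```bash
python3 - <<'E'
from h import *
z=np.load("w37.npz");T=(z["p"],z["R"])
def C(u,v): return (200+(u+.5)/6-.5,40+(v+.5)/6-.5)
t=onz("wrist",*C(321,256),120,T);f=onz("wrist",*C(324,311),10,T);print(t,f,"tilt",np.linalg.norm((t-f)[:2])/110)
a,b=[onz("top",250,234,z) for z in (10,120)]
im=cv2.imread("pics/t4.png");crop(im,220,280,204,264,8,"c47.png")
E
```

```text
[404.33149164  92.40677221 120.        ] [402.96996684  90.65900607  10.        ] tilt 0.020140900989049252
```

```bash
python3 - <<'E'
from h import *
a=cv2.imread("pics/top0.png").astype(int);b=cv2.imread("pics/t4.png").astype(int)
for n,(u,v) in dict(bottle=(178,112),small=(147,131),dish=(163,258),lidded=(215,112),timer=(216,260),tape=(307,245)).items():
    t=cv2.imread("pics/top0.png")[v-14:v+14,u-14:u+14]; s=cv2.imread("pics/t4.png")[v-26:v+26,u-26:u+26]
    m=cv2.matchTemplate(s,t,cv2.TM_CCOEFF_NORMED);_,q,_,l=cv2.minMaxLoc(m);print(n,round(q,2),"px shift",l[0]-12,l[1]-12)
E
```

```text
bottle 1.0 px shift 0 0
small 0.99 px shift 0 0
dish 0.99 px shift 0 0
lidded 0.99 px shift 0 0
timer 0.79 px shift 0 0
tape 0.67 px shift 0 0
```

```bash
python3 -c "
from h import *
order.sign_off(); st()"
```

```text
the job is handed in; nothing more can be done
the job is handed in; nothing more can be done
```

All three regulators are set, locked and secured, the screwdriver is back upright in its stand, and the job is handed in after about 64 s of the 210 s allowed.

**Knobs:** measured after each lock was pushed home, the pointers read about 2.39, 2.39 and 2.39 rad against the 2.4 mark.

**Locks:** I judge them fully home by three signs:
- The blocks slid only after the locks stopped moving.
- The forks sit around the knob bars.
- All three locks ended at the same place relative to the guide bars.

I did not measure the travel directly. The dial-to-screw distances gave about 30 mm of travel, with 1–2 mm of scatter. Pushing the locks moved the regulators themselves by about 15 mm.

**Screws:** each was turned until the torque rose (0.28 to 0.49 N m). Afterwards the slots lay along the slide in the wrist pictures.

**Driver and stand:** the stand had been shifted about 4 cm during the run, so I found it again before returning the driver. The driver's collar rests on the tube, its tilt is about 0.02 rad, and its axis is 2 mm or less from the stand's centre.

**Dishes, bottles, timer and tape:** the top-view comparison with the start showed no shift for any of them. The timer and tape matches were weaker because of shadow and the arm partly covering them.

**What went wrong:** the arm knocked over the other, larger screwdriver (not the one for this job). It is still lying on the bench.

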